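Draw out the stain carton, mix the bottles, put the carton back

ROBOT

A 7-joint arm with a two-finger parallel gripper is mounted at the origin on the work surface. World frame = base frame: x ahead of the robot, y to its left, z up, the work surface at z = 0. Lengths are in m, angles in rad, forces in N, time in s.
With the tool pointing down it reaches from about 0.35 to 0.9 m from the base axis. Payload 7.2 kg.
Tool frame: the origin (TCP) lies midway between the tips of the shut fingers; the grasp point (between the pads) lies 19 mm behind it (env.pinch_z is the distance from the TCP to the grasp point, in m); z points along the fingers, y is the direction in which the jaws open and shut (so a half turn about z gives the same grasp; the last joint's range is limited). The gripper opens to 85 mm and grips with 20 to 120 N. Pads are 22 mm wide; open, the fingers measure 114 mm over their backs; the gripper's body (76 mm by 85 mm) begins 54 mm behind the grasp point. The pads swing forward as they close: fully open they stand 13 mm farther back than shut.
Start: joints at [1.248, 0.411, -0.013, 1.596, 0.006, 1.134, -0.082], TCP at [0.158, -0.605, 0.2] pointing down, gripper open.
Joint ranges: [-2.95, 2.95], [-0.29, 1.99], [-1.47, 1.44], [0.14, 2.54], [-1.03, 4.17], [0.13, 1.85], [-2.86, 2.86]. Speed limits (rad/s): [2.39, 2.39, 3.01, 3.01, 3.14, 3.14, 3.14].

INTERFACE

Orientations are given as a unit quaternion [x, y, z, w].
In Python, from cell import env gives the robot as it stands. The module is installed in compiled form; this text tells all that it offers.
- The arm moves only by the tool apply_moves, never from a script. Its argument "series" is text: rows parted by semicolons, each of 5 numbers parted by spaces: the shift along the tool's x, y, z in units of 0.2 m (1.0 is 0.2 m), then the turn about the tool's z in units of 180 degrees (1.0 is 180 degrees), then the closure, from 0 (fully open) to 1 (shut). In form: tx ty tz twist claw; .... A call has 1 to 8 rows; each row is the pose to reach, as a shift and turn from the pose commanded when the call began, along the tool's axes at that moment, turning the shorter way round; what a row does not reach only later rows make up. A row lasts 1/10 s, in which the tool goes at most 50 mm and 8.59 degrees, less where a joint would pass 70% of its speed; a pose out of reach is approached as far as the arm can. A call with a number of a shift or a turn outside -1 to 1 is refused whole. A call with a gripper value outside its range is refused whole. The fingers move at their own pace and stop on an object; the grip force is fixed at half the most. Time passes only in rows, so rows that repeat a pose let the fingers close. It gives the time, the measured TCP pose, the force and the opening at its end, in the units of the state.
- env.sense(): the state, without advancing time (a new reading comes with each control period).
- env.read_camera(name): name is "scene" or "top"; returns a dict with "img" (400x640x3 uint8, red, green, blue), "range_z" (400x640 float32, m along the optical axis (not along the pixel's ray), 0 where there is no reading), "fx", "fy", "cx", "cy" (pixels), "world_from_camera" (4x4, takes a point from camera to world coordinates). Camera axes: x right, y up, looking along -z (the intrinsics and any distortion apply to the point x, -y, -z); pixel columns grow to the right and rows downward; lengths in m; the calibration is good to about 2 mm. A picture is of the moment at which its call begins.
- env.job_done(): hands the job in, once; it reports no verdict.
Trained networks look in a picture, given as the dict that the camera call returned (one of the last four; its "shot" number tells which), for a name from the list of things; names that differ only in an ending like _2 or _b are one class to them, and where a whole thing is asked for, a point or a joint stands for the part that bears it (a point fixed in the world has none). Each returns a list of dicts, best first, with "conf" (0 to 1); they miss things now and then, are a little off and sometimes report something else, mostly with a low value. They report only what shows in the picture. A call takes as long as a camera call. They do not tell look-alikes from the thing itself.
- env.find_in(target, picture): "point" ([x, y, z] in m, in world coordinates, good to about 4 mm: the middle of the surface that is visible of it).
The state is a dict: "time": time; "joints": joint angles; "joint_velocities": joint speeds; "tau": joint torques, N m; "position": TCP position; "tcp_rot": TCP orientation; "wrist_force": force on the tool from outside, world axes, zero at the start; "ft_torque": the same for the moment, N m; "finger_gap": opening from 0.0 (shut) to 1.0 (fully open).
Only numpy, scipy, OpenCV 4.12 (cv2) and the standard library are available. Lean on these libraries where they do the work, as an engineer would, in place of code of your own. Each camera call takes 0.05 s, during which the arm holds its last target. There are 200 camera calls.

TASK

Use the standing tray hook to hook the carton by its front lip and drag it forward until it is out from under the wire rack (the gripper itself must not push or pull the carton while it is in the rack). Stand every amber bottle from the carton upright on the mixer's plate, then hold the mixer's button fully down for at least three seconds and let it go. Then push the empty carton back under the rack with the hook and stand the hook back on its rubber mat, leaving everything else on the bench where it was.

Things in the scene. Friction and masses are not known exactly. Their poses are not given: they have to be found in the camera images.
- rack: Fixed steel wire rack on the bench, 356 wide (y) x 220 mm deep, an open-fronted bay whose floor is the bench. Origin: on the bench, mid-mouth (front edge); x points into the bay. 332 mm clear between the 12 mm corner posts. Wire roof from the mouth back, underside 156 mm up (bars the gripper from above). A 50 mm high back stop (face at x = 160 mm) limits how deep the carton can go.
- carton: Loose open carton in the rack, 100 (x) x 260 (y) x 55 mm high, walls 5, floor 4 mm; 0.2-0.33 kg empty; front wall starts 18-32 mm behind the mouth. Origin: centre of underside; x from front wall (x = -50) to rear, z up. Empty channel for the hook at x = -45 to -15; behind it a 34 mm high board, then four bottle cells 59 mm wide, centres x = 16, y = -94, -31, 31, 94 mm.
- carton_lip (a point): Middle of the top edge of the carton's front wall, 55 mm above its underside; the lip to hook over (5 mm thick).
- hook: Loose self-standing tray hook, 0.35 kg. Steel foot 64 x 60 x 10 mm; on it an upright grey grip block 30 (x) x 24 mm (y: pinch across this, from above), 10 to 95 mm above the underside; an 8 mm rod runs along the hook's +x, centre 78 mm up, to x = 124 mm, then turns straight down to a tip 26 mm above the underside. Origin: centre of the foot's underside; z up.
- hook_grip (a point): Point in the hook's grip block to pinch, on the block's axis 66 mm above the underside.
- hook_tip (a point): Lower end of the down-turned rod, 124 mm ahead of the hook's origin, 26 mm above its underside; the rod is 8 mm thick and reaches 48 mm below the shaft's underside.
- mat: Fixed black rubber mat where the hook lives, 160 (x) x 140 (y) x 3 mm, on the left or on the right of the bench. Origin: centre of its underside.
- mixer: Fixed bench mixer, 235 mm (x) x 170 mm (y), on the other side of the bench from the mat: a raised grey console on the robot side, the square rubber-topped plate behind it. Origin: centre of its underside; x points away from the robot.
- mixer_plate (a point): Centre of the mixer plate's flat rubber top, 50 mm above the bench; usable area 145 (x) x 150 (y) mm inside a rim 6 mm high; axes as the mixer's. All four bottles fit, for instance at x = +-35, y = +-35 mm.
- mix_button (a joint): The mixer's momentary push button: 0 released, 0.006 m fully down; springs back by itself; about 5 N holds it fully down.
- mix_button_top (a point): Top of the button's black cap (30 mm across) on the console, pressed straight down.
- bottle1: Amber glass stain bottle with a black screw cap, in the carton's cell 1 (centre y = -94 mm) if present (None if absent). Round body 38 mm across up to 48 mm height, shoulder, then a cap 26 mm across from 58 to 86 mm above the underside; about 0.06 to 0.09 kg. Origin: centre of its underside; z up. Its cap stands clear above the carton's walls: pinch it by the cap.
- bottle2: Amber glass stain bottle with a black screw cap, in the carton's cell 2 (centre y = -31 mm) if present (None if absent). Round body 38 mm across up to 48 mm height, shoulder, then a cap 26 mm across from 58 to 86 mm above the underside; about 0.06 to 0.09 kg. Origin: centre of its underside; z up. Its cap stands clear above the carton's walls: pinch it by the cap.
- bottle3: Amber glass stain bottle with a black screw cap, in the carton's cell 3 (centre y = 31 mm) if present (None if absent). Round body 38 mm across up to 48 mm height, shoulder, then a cap 26 mm across from 58 to 86 mm above the underside; about 0.06 to 0.09 kg. Origin: centre of its underside; z up. Its cap stands clear above the carton's walls: pinch it by the cap.
- bottle4: Amber glass stain bottle with a black screw cap, in the carton's cell 4 (centre y = 94 mm) if present (None if absent). Round body 38 mm across up to 48 mm height, shoulder, then a cap 26 mm across from 58 to 86 mm above the underside; about 0.06 to 0.09 kg. Origin: centre of its underside; z up. Its cap stands clear above the carton's walls: pinch it by the cap.
- petri2: Loose bystander, not to be disturbed: petri dish, 94 mm across, 18 mm high. Origin: centre of its underside.
- flask: Loose bystander, not to be disturbed: conical glass flask, 80 mm across, 120 mm high. Origin: centre of its underside.
- reagent: Loose bystander, not to be disturbed: glass bottle, 60 mm across, 140 mm high. Origin: centre of its underside.
There are look-alikes about, which are no part of the job. Leave any blue or purple look-alike of the bottle2 alone.

How it is judged:
On the way, in this order (a step that is already met when the one before it is completed fails the run):
1. the carton has been drawn out of the rack: its rear wall at most 15 mm behind the rack's mouth (x of carton in the frame of rack below -0.035 m), for 0.2 s.
2. every bottle stands upright on the mixer's plate (x of bottle1 in the frame of mixer_plate between -0.065 and 0.065 m and y of bottle1 in the frame of mixer_plate between -0.067 and 0.067 m and z of bottle1 in the frame of mixer_plate between -0.006 and 0.006 m and angle between each of bottle1, bottle2, bottle3, bottle4's own z axis and vertical below 0.12 rad and x of bottle2 in the frame of mixer_plate between -0.065 and 0.065 m and y of bottle2 in the frame of mixer_plate between -0.067 and 0.067 m and z of bottle2 in the frame of mixer_plate between -0.006 and 0.006 m and x of bottle3 in the frame of mixer_plate between -0.065 and 0.065 m and y of bottle3 in the frame of mixer_plate between -0.067 and 0.067 m and z of bottle3 in the frame of mixer_plate between -0.006 and 0.006 m and x of bottle4 in the frame of mixer_plate between -0.065 and 0.065 m and y of bottle4 in the frame of mixer_plate between -0.067 and 0.067 m and z of bottle4 in the frame of mixer_plate between -0.006 and 0.006 m), for 0.3 s.
3. the button is held down (at least 4.5 of its 6 mm) for three seconds with the bottles on the plate (all of step 2 and value of joint mix_button above 0.0045 m), for 2.8 s.
4. the button is let go (value of joint mix_button below 0.001 m), for 0.2 s.
At the end, for the whole second after the job is handed in: Bottles upright (0.12 rad) and still on the plate, centres within 65 mm (x), 67 mm (y) of its centre; button released; hook upright (0.12 rad) and still on its mat, centre within 60 mm (x), 50 mm (y) of the mat's; carton upright, centre at least 40 mm inside the rack's mouth (all of step 2 and linear speed of each of bottle1, bottle2, bottle3, bottle4, hook below 0.02 m/s and value of joint mix_button below 0.001 m and x of hook in the frame of mat between -0.06 and 0.06 m and y of hook in the frame of mat between -0.05 and 0.05 m and height (world z) of hook below 0.01 m and angle between each of hook, carton's own z axis and vertical below 0.12 rad and x of carton in the frame of rack above 0.04 m); the robot touches nothing.
It fails at once if the carton is pushed or pulled by the gripper or arm itself while it is still in the rack (x of carton in the frame of rack above -0.02 m and contact force between any of the fingers, the arm and carton above 2 N).
It fails at once if a bystander is shifted by more than 3 cm or knocked over (distance of any of petri2, flask, reagent from where it was at the start of the episode above 0.03 m or angle between any of petri2, flask, reagent's own z axis and vertical above 0.3 rad).
Of bottle1, bottle2, bottle3, bottle4 only 2 to 4 are there at a start; the rules pass over those that are not, and their reading is None.
At some moment in a run one of hook, carton may be knocked a few centimetres aside while the robot is not near it.
It also fails if it takes over 210 s, if anything falls off the work surface, if the arm or the gripper's body presses on something with over 40 N, if the wrist force passes 120 N, or if a joint passes its speed limit or range.

## Working session

There is one attempt and no reset: what is moved stays moved. The work goes in short steps, Python scripts to look and compute and a tool call to move; the robot and the scene stay as the last step left them, time stands still between calls to the robot, and variables do not carry over. Pictures are saved under pics/ and viewed, about 12 in all and at most 16, crops included, and the job is handed in when it is done.

Besides the shell and the picture viewer there is one more tool, called as a command line: name --argument value ..., lists and objects as JSON in quotes. apply_moves: Moves the arm, as the interface text tells. Its arguments: {"type":"object","properties":{"series":{"type":"string"}},"required":["series"]}

```bash
mkdir -p pics; cat > h.py <<'E'
import numpy as np, cv2
from cell import env
def shot(n):
    return env.read_camera(n)
def pts(p):
    d=p["range_z"];v,u=np.mgrid[0:400,0:640]
    x=(u-p["cx"])/p["fx"]*d; y=(v-p["cy"])/p["fy"]*d
    P=np.stack([x,-y,-d,np.ones_like(d)],-1)
    return (P@np.array(p["world_from_camera"]).T)[...,:3]
def proj(p,w):
    c=np.linalg.inv(p["world_from_camera"])@np.append(w,1)
    return p["cx"]+p["fx"]*c[0]/-c[2], p["cy"]+p["fy"]*c[1]/c[2]
def save(p,f,crop=None,s=1):
    im=cv2.cvtColor(p["img"],cv2.COLOR_RGB2BGR)
    if crop: a,b,c,d=crop; im=im[b:d,a:c]
    cv2.imwrite("pics/"+f,cv2.resize(im,None,fx=s,fy=s,interpolation=cv2.INTER_CUBIC))
E
python3 - <<'E'
from h import *
s=env.sense();print({k:np.round(s[k],3) for k in s}, env.pinch_z)
for c in("scene","top"):
    p=shot(c);save(p,c+"0.png",s=1.25);print(c,np.round(p["world_from_camera"],3).tolist(),p["fx"],p["cx"],p["cy"])
    for n in["rack","carton","carton_lip","hook","hook_grip","hook_tip","mat","mixer","mixer_plate","mix_button_top","bottle2","petri2","flask","reagent"]:
        for r in env.find_in(n,p)[:6 if n=="bottle2" else 2]: print(n,np.round(r["point"],3),round(r["conf"],2),np.round(proj(p,r["point"])))
E
```

```text
{'time': np.float64(0.0), 'joints': array([ 1.248,  0.412, -0.013,  1.597,  0.006,  1.134, -0.082]), 'joint_velocities': array([ 0.001, -0.001,  0.001,  0.001,  0.001, -0.001, -0.001]), 'tau': array([-1.0000e-03, -6.0062e+01,  6.8100e-01, -2.9940e+01,  1.4000e-02,
        1.1000e-02,  0.0000e+00]), 'position': array([ 0.157, -0.604,  0.199]), 'tcp_rot': array([ 0.992,  0.127, -0.   , -0.001]), 'wrist_force': array([-1.383,  0.333, -0.899]), 'ft_torque': array([0.013, 0.028, 0.006]), 'finger_gap': np.float64(1.002)} 0.0187
scene [[-0.596, -0.603, 0.53, 1.164], [0.803, -0.44, 0.403, 0.461], [-0.01, 0.666, 0.746, 0.91], [0.0, 0.0, 0.0, 1.0]] 463.30700382826757 320.0262010507749 200.59583919632658
rack [0.855 0.039 0.167] 0.69 [243. 265.]
carton [0.724 0.021 0.028] 0.77 [285. 256.]
carton [0.672 0.309 0.015] 0.29 [404. 309.]
carton_lip [0.725 0.022 0.029] 0.91 [284. 257.]
hook [ 0.481 -0.3    0.046] 0.75 [251. 140.]
hook_grip [ 0.485 -0.301  0.04 ] 0.97 [250. 142.]
hook_grip [0.491 0.345 0.051] 0.33 [460. 252.]
hook_tip [ 0.481 -0.299  0.04 ] 0.96 [252. 142.]
mat [ 0.47  -0.293  0.005] 0
[... 1063 characters left out ...]
 236.]
mat [ 0.443 -0.308  0.008] 0.97 [446. 247.]
mat [ 0.469 -0.302  0.026] 0.64 [445. 236.]
mixer [ 0.739 -0.289  0.092] 0.63 [442. 126.]
mixer [0.464 0.323 0.051] 0.6 [198. 235.]
mixer_plate [0.462 0.328 0.05 ] 0.93 [196. 236.]
mixer_plate [0.384 0.315 0.087] 0.67 [195. 267.]
mix_button_top [0.386 0.312 0.082] 0.5 [196. 266.]
bottle2 [0.761 0.109 0.057] 0.76 [285. 122.]
bottle2 [ 0.716 -0.194  0.052] 0.56 [402. 139.]
bottle2 [ 0.757 -0.013  0.061] 0.55 [332. 123.]
bottle2 [ 0.547 -0.15   0.053] 0.53 [386. 203.]
petri2 [0.758 0.052 0.062] 0.7 [307. 122.]
petri2 [0.665 0.303 0.016] 0.62 [214. 161.]
flask [ 0.66  -0.324  0.053] 0.59 [453. 160.]
reagent [ 0.738 -0.288  0.089] 0.7 [442. 126.]
```

View pics/scene0.png

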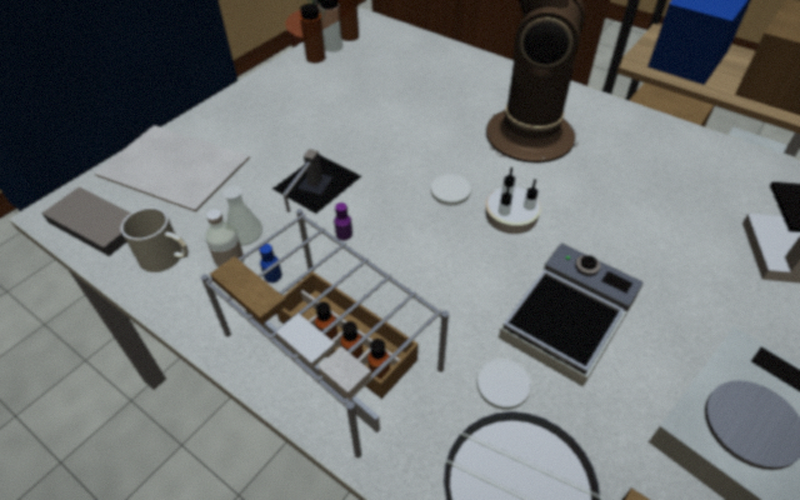

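View pics/top0.png

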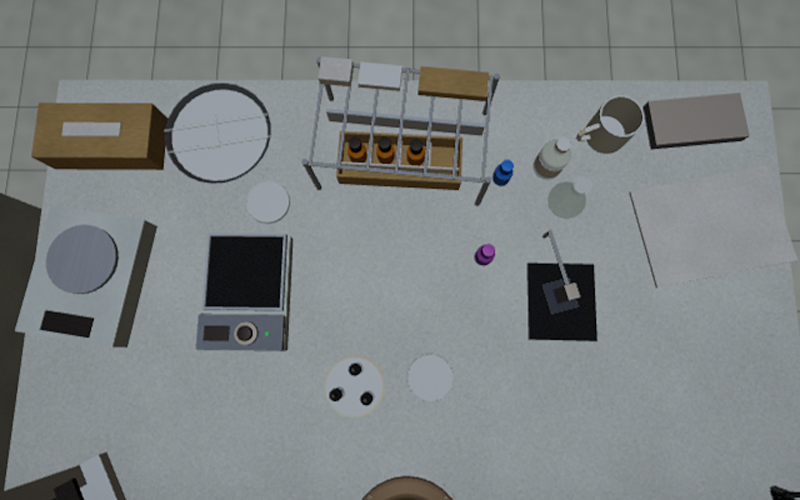

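The carton holds three amber bottles, seen at top-view pixels (357,148), (386,148) and (416,150) in the 1.25x picture. They are in cells 4, 3 and 2. Look-alikes are blue at (503,172) and purple at (485,254); the scattered vials at (350,385) and the dark amber bottles at the far bench edge, scene (325,30), are also not part of the job. The hook is on the right mat, rod pointing ahead and slightly left. The mixer is on the left.

```bash
python3 - <<'E'
from h import *
for c in("top","scene"):
    p=shot(c);W=pts(p);v=p["range_z"]>0
    x,y,z=W[...,0],W[...,1],W[...,2]
    def st(name,m):
        q=W[m&v]
        if len(q)<3: print(c,name,len(q));return
        xy=q[:,:2].astype(np.float32);r=cv2.minAreaRect(xy)
        print(c,name,len(q),"mean",q.mean(0).round(4),"min",q.min(0).round(3),"max",q.max(0).round(3),"rect",np.round(r[0],4),np.round(r[1],3),round(r[2],1))
    hk=(abs(x-.48)<.15)&(abs(y+.3)<.12)&(x<.62)
    st("blocktop",hk&(z>.09)&(z<.115))
    st("rod",hk&(z>.066)&(z<.09))
    q=W[hk&(z>.066)&(z<.09)&v]; 
    if len(q): 
        l=cv2.fitLine(q[:,:2].astype(np.float32),cv2.DIST_HUBER,0,.01,.01).ravel();print("  line",l,np.degrees(np.arctan2(l[1],l[0])))
    st("foot",hk&(z>.009)&(z<.02))
    im=p["img"].astype(int)
    st("mat",(im.sum(-1)<90)&(abs(x-.47)<.13)&(abs(y+.3)<.13)&(z<.009))
    rk=(abs(y)<.24)
    st("lip",rk&(x>.68)&(x<.745)&(z>.047)&(z<.062))
    st("front",rk&(x>.66)&(x<.76)&(z>.015)&(z<.045))
    st("caps",rk&(x>.7)&(x<.85)&(z>.08)&(z<.1)&(im.sum(-1)<120))
    st("rackroof",rk&(x>.65)&(z>.156)&(z<.2))
    mx=(abs(y-.33)<.15)&(abs(x-.46)<.17)
    st("plate",mx&(z>.045)&(z<.055)&(im.sum(-1)<120))
    st("button",mx&(x<.43)&(z>.075)&(z<.1)&(im.sum(-1)<130))
    st("console",mx&(x<.43)&(z>.06))
    roof=rk&(x>.65)&(z>.156)&(z<.2)&v
    print(" roof front by y",[(round(a,2),W[roof&(abs(y-a)<.012)][:,0].min().round(3)) for a in np.arange(-.18,.2,.06) if (roof&(abs(y-a)<.012)).any()])
E
```

```text
top blocktop 137 mean [ 0.4696 -0.3101  0.0981] min [ 0.454 -0.325  0.09 ] max [ 0.485 -0.296  0.103] rect [ 0.4701 -0.3108] [0.03  0.024] 14.1
top rod 194 mean [ 0.5253 -0.2932  0.083 ] min [ 0.453 -0.319  0.067] max [ 0.592 -0.274  0.09 ] rect [ 0.5233 -0.2926] [0.142 0.017] 14.8
  line [ 0.9766786   0.2147064   0.52296567 -0.29386717] 12.398303
top foot 377 mean [ 0.4653 -0.3047  0.0133] min [ 0.367 -0.404  0.009] max [ 0.538 -0.246  0.019] rect [ 0.4554 -0.3333] [0.159 0.162] 84.1
top mat 2437 mean [ 0.4521 -0.317   0.0034] min [ 0.381 -0.387 -0.004] max [ 0.536 -0.248  0.009] rect [ 0.4583 -0.3173] [0.138 0.155] 89.6
top lip 399 mean [ 0.7095 -0.0136  0.0542] min [ 0.697 -0.213  0.047] max [0.744 0.199 0.061] rect [ 0.7206 -0.007 ] [0.048 0.412] 0.0
top front 897 mean [0.7255 0.0108 0.0304] min [ 0.663 -0.214  0.015] max [0.76  0.201 0.045] rect [ 0.7219 -0.0081] [0.411 0.091] 84.3
top caps 216 mean [0.768  0.0453 0.0896] min [ 0.701 -0.192  0.08 ] max [0.784 0.191 0.096] rect [0.7467 0.001 ] [0.081 0.384] 1.7
top rackroof 4422 mean [0.8153 0.0088 0.1793] min [ 0.662 -0.172  0.1
[... 1930 characters left out ...]
2 ] 84.4
scene plate 3231 mean [0.5079 0.3316 0.0497] min [0.419 0.257 0.045] max [0.587 0.41  0.055] rect [0.5027 0.333 ] [0.152 0.167] 89.2
scene button 87 mean [0.3901 0.3163 0.0824] min [0.375 0.304 0.076] max [0.4   0.328 0.087] rect [0.3886 0.3161] [0.024 0.024] 68.3
scene console 1449 mean [0.3918 0.3344 0.0649] min [0.352 0.247 0.06 ] max [0.425 0.415 0.087] rect [0.3885 0.3311] [0.168 0.073] 90.0
 roof front by y [(np.float64(-0.18), np.float64(0.868)), (np.float64(-0.12), np.float64(0.667)), (np.float64(-0.06), np.float64(0.672)), (np.float64(0.0), np.float64(0.678)), (np.float64(0.06), np.float64(0.684)), (np.float64(0.12), np.float64(0.69)), (np.float64(0.18), np.float64(0.694))]
```

```bash
cat >> h.py <<'E'
from scipy.spatial.transform import Rotation as R
RY=np.radians(-5.6); RM=np.array([.6785,.0262])   # rack yaw, mouth
RX=np.array([np.cos(RY),np.sin(RY)]); RYv=np.array([-RX[1],RX[0]])
def r2w(x,y): return RM+x*RX+y*RYv
def w2r(q): d=np.asarray(q)[...,:2]-RM; return np.stack([d@RX,d@RYv],-1)
def plan(*ts):
    """world targets (x,y,z,yaw_deg or None) -> units in current tool axes"""
    s=env.sense(); M=R.from_quat(s["tcp_rot"]).as_matrix(); yaw=np.degrees(np.arctan2(M[1,0],M[0,0]))
    print("t",round(float(s["time"]),2),"tcp",np.round(s["position"],4),"yaw",round(yaw,2),"gap",round(float(s["finger_gap"]),3),"F",np.round(s["wrist_force"],1),"tool z",M[:,2].round(3))
    for t in ts:
        d=M.T@(np.array(t[:3])-s["position"])
        tw=0 if t[3] is None else ((yaw-t[3]+90)%180-90)
        print("  ->",t,":",np.round(d/.2,3),"twist",round(tw/180,4))
def carton(c="top",lo=.048,hi=.06):
    p=shot(c);W=pts(p);im=p["img"].astype(int)
    m=(p["range_z"]>0)&(W[...,2]>lo)&(W[...,2]<hi)&(im[...,0]>im[...,2]*1.35)&(abs(W[...,1])<.25)&(W[...,0]>.35)
    return p,W[m]
E
python3 - <<'E'
from h import *
for c in("top","scene"):
    p,q=carton(c);r=w2r(q);print(c,len(r),cv2.minAreaRect(r.astype(np.float32)))
    f=r[(r[:,0]<.06)&(r[:,0]>0)];f=f[abs(f[:,1])<.14]
    print("front wall x by y",[(round(a,2),f[abs(f[:,1]-a)<.02][:,0].min().round(4),np.median(f[abs(f[:,1]-a)<.02][:,0]).round(4)) for a in np.arange(-.12,.13,.04) if (abs(f[:,1]-a)<.02).any()],"y",r[:,1].min(),r[:,1].max())
    save(p,c+"crop.png",(250,90,420,170) if c=="top" else (150,160,400,330),4 if c=="top" else 3)
plan((.45,-.33,.2,12.3),(.47,-.311,.15,12.3),(.47,-.311,.05,12.3))
E
```

```text
top 708 ((0.07437561452388763, 0.0011058300733566284), (0.10060805827379227, 0.2580723762512207), 2.493844985961914)
front wall x by y [(np.float64(-0.12), np.float64(0.0293), np.float64(0.0331)), (np.float64(-0.08), np.float64(0.0282), np.float64(0.031)), (np.float64(-0.04), np.float64(0.0262), np.float64(0.0289)), (np.float64(0.0), np.float64(0.0234), np.float64(0.027)), (np.float64(0.04), np.float64(0.0223), np.float64(0.0251)), (np.float64(0.08), np.float64(0.0206), np.float64(0.0232)), (np.float64(0.12), np.float64(0.0193), np.float64(0.0238))] y -0.12988605741356896 0.13158049218350545
scene 677 ((0.07551904022693634, 0.0019436478614807129), (0.09945306181907654, 0.26177582144737244), 2.993081569671631)
front wall x by y [(np.float64(-0.12), np.float64(0.0326), np.float64(0.0389)), (np.float64(-0.08), np.float64(0.0309), np.float64(0.0325)), (np.float64(-0.04), np.float64(0.0279), np.float64(0.031)), (np.float64(0.0), np.float64(0.0262), np.float64(0.0287)), (np.float64(0.04), np.float64(0.0247), np.float64(0.0272)), (np.float64(0.08), np.float64(0.0222), np.float64(0.0249)), (np.float64(0.12), np.float64(0.021), np.float64(0.0385))] y -0.13044144541817315 0.13408043345405982
t 1.7 tcp [ 0.1575 -0.6048  0.1997] yaw 14.6 gap 0.997 F [0.  0.5 0. ] tool z [ 0. -0. -1.]
  -> (0.45, -0.33, 0.2, 12.3) : [ 1.761 -0.961 -0.002] twist 0.0128
  -> (0.47, -0.311, 0.15, 12.3) : [ 1.882 -1.028  0.248] twist 0.0128
  -> (0.47, -0.311, 0.05, 12.3) : [ 1.882 -1.028  0.748] twist 0.0128
```

View pics/topcrop.png

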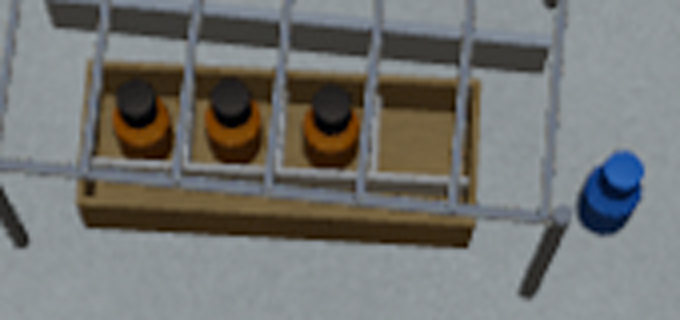

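The crop confirms three amber bottles, in cells 2 to 4, with caps at crop (135,100), (230,97) and (330,103). Cell 1 is empty and the blue look-alike is outside. Now moving to the hook.

apply_moves --series "0.95 -0.5 0 0.0128 0; 0.95 -0.5 0 0.0128 0; 0.95 -0.5 0 0.0128 0; 0.95 -0.5 0 0.0128 0; 0.95 -0.5 0 0.0128 0; 0.95 -0.5 0 0.0128 0"

```text
time: 2.3
position: [0.319, -0.458, 0.2]
tcp_rot: [0.994, 0.11, 0.001, -0.0]
wrist_force: [-0.5, -0.2, 0.7]
finger_gap: 1.001
```

```bash
python3 - <<'E'
from h import *
plan((.47,-.311,.15,12.3),(.47,-.311,.05,12.3))
E
```

```text
t 2.3 tcp [ 0.319 -0.458  0.2  ] yaw 12.61 gap 1.001 F [-0.5 -0.2  0.7] tool z [ 0.001  0.    -1.   ]
  -> (0.47, -0.311, 0.15, 12.3) : [ 0.897 -0.552  0.251] twist 0.0017
  -> (0.47, -0.311, 0.05, 12.3) : [ 0.897 -0.552  0.751] twist 0.0017
```

apply_moves --series "0.897 -0.552 0.25 0 0; 0.897 -0.552 0.25 0 0; 0.897 -0.552 0.25 0 0; 0.897 -0.552 0.25 0 0; 0.897 -0.552 0.25 0 0; 0.897 -0.552 0.25 0 0; 0.897 -0.552 0.25 0 0"

```text
time: 3.0
position: [0.4669, -0.316, 0.1496]
tcp_rot: [0.994, 0.106, -0.001, 0.0]
wrist_force: [-1.1, -1.2, -0.1]
finger_gap: 1.002
```

```bash
python3 - <<'E'
from h import *
plan((.47,-.311,.05,12.3))
E
```

```text
t 3.0 tcp [ 0.4669 -0.316   0.1496] yaw 12.2 gap 1.002 F [-1.1 -1.2 -0.1] tool z [-0.001 -0.001 -1.   ]
  -> (0.47, -0.311, 0.05, 12.3) : [ 0.021 -0.021  0.498] twist -0.0005
```

apply_moves --series "0 0 0 0 0; 0 0 0.25 0 0; 0 0 0.498 0 0; 0 0 0.498 0 0; 0 0 0.498 0 0"

```text
time: 3.5
position: [0.467, -0.3152, 0.0506]
tcp_rot: [0.994, 0.106, -0.001, -0.0]
wrist_force: [1.3, -0.2, 0.1]
finger_gap: 1.0
```

```bash
python3 - <<'E'
from h import *
plan((.47,-.311,.05,12.3))
E
```

```text
t 3.5 tcp [ 0.467  -0.3152  0.0506] yaw 12.18 gap 1.0 F [ 1.3 -0.2  0.1] tool z [-0.001  0.    -1.   ]
  -> (0.47, -0.311, 0.05, 12.3) : [ 0.019 -0.017  0.003] twist -0.0007
```

apply_moves --series "0.019 -0.017 0.003 0 0; 0.019 -0.017 0.003 0 0; 0.019 -0.017 0.003 0 1; 0.019 -0.017 0.003 0 1; 0.019 -0.017 0.003 0 1; 0.019 -0.017 0.003 0 1; 0.019 -0.017 0.003 0 1; 0.019 -0.017 0.003 0 1"

```text
time: 4.3
position: [0.471, -0.3103, 0.0498]
tcp_rot: [0.994, 0.107, 0.0, 0.0]
wrist_force: [-1.6, -1.2, 5.4]
finger_gap: 0.265
```

apply_moves --series "0 0 0 0 1; 0 0 0 0 1; 0 0 -0.15 0 1; 0 0 -0.3 0 1; 0 0 -0.3 0 1; 0 0 -0.3 0 1"

```text
time: 4.9
position: [0.4707, -0.3097, 0.109]
tcp_rot: [0.994, 0.107, -0.0, -0.0]
wrist_force: [-1.0, 0.5, -3.8]
finger_gap: 0.264
```

```bash
python3 - <<'E'
from h import *
p,q=carton("top");r=w2r(q);print(cv2.minAreaRect(r.astype(np.float32)))
W=pts(p);z=W[...,2];m=(p["range_z"]>0)&(abs(W[...,0]-.55)<.08)&(abs(W[...,1]+.29)<.06)
k=W[m&(z>.07)&(W[...,0]>.5)];k=k[k[:,0]>.52];l=cv2.fitLine(k[:,:2].astype(np.float32),cv2.DIST_HUBER,0,.01,.01).ravel();print("rod yaw",np.degrees(np.arctan2(l[1],l[0])),k.max(0),k[:,2].mean())
plan((*r2w(-.12,.01),.11,-5.6))
E
```

```text
((0.117218978703022, -0.019560441374778748), (0.18401475250720978, 0.3035235106945038), 2.8380331993103027)
rod yaw 8.448499 [ 0.59249177 -0.27485505  0.52458091] 0.264629594882353
t 4.95 tcp [ 0.47   -0.3094  0.1082] yaw 12.3 gap 0.265 F [ 0.8 -0.4 -3.8] tool z [-0.002  0.001 -1.   ]
  -> (np.float64(0.5600485409997717), np.float64(0.04786222197091625), 0.11, -5.6) : [ 0.821 -1.649 -0.008] twist 0.0994
```

```bash
python3 - <<'E'
from h import *
plan((.45,-.17,.165,2),(*r2w(-.17,.013),.165,-5.6))
E
```

```text
t 4.95 tcp [ 0.47   -0.3094  0.1082] yaw 12.3 gap 0.265 F [ 0.8 -0.4 -3.8] tool z [-0.002  0.001 -1.   ]
  -> (0.45, -0.17, 0.165, 2) : [ 0.05  -0.703 -0.283] twist 0.0572
  -> (np.float64(0.5105799196999576), np.float64(0.055727049158819215), 0.165, -5.6) : [ 0.587 -1.741 -0.283] twist 0.0994
```

apply_moves --series "0 0 -0.14 0 1; 0 -0.05 -0.28 0 1; 0.02 -0.25 -0.28 0.02 1; 0.04 -0.48 -0.28 0.04 1; 0.05 -0.7 -0.28 0.057 1; 0.05 -0.7 -0.28 0.057 1"

```text
time: 5.55
position: [0.449, -0.1643, 0.1638]
tcp_rot: [1.0, 0.021, -0.002, -0.002]
wrist_force: [1.0, 0.2, -3.0]
finger_gap: 0.266
```

```bash
python3 - <<'E'
from h import *
plan((*r2w(-.17,.013),.165,-5.6),(*r2w(-.17,.013),.1,-5.6))
E
```

```text
t 5.55 tcp [ 0.449  -0.1643  0.1638] yaw 2.37 gap 0.266 F [ 1.   0.2 -3. ] tool z [-0.004  0.004 -1.   ]
  -> (np.float64(0.5105799196999576), np.float64(0.055727049158819215), 0.165, -5.6) : [ 0.353 -1.086 -0.003] twist 0.0443
  -> (np.float64(0.5105799196999576), np.float64(0.055727049158819215), 0.1, -5.6) : [ 0.354 -1.085  0.322] twist 0.0443
```

apply_moves --series "0.02 -0.25 0 0.01 1; 0.08 -0.5 0 0.02 1; 0.2 -0.75 0 0.03 1; 0.3 -0.98 0 0.0443 1; 0.353 -0.99 0 0.0443 1; 0.353 -0.99 0.1 0.0443 1; 0.353 -0.99 0.2 0.0443 1; 0.353 -0.99 0.2 0.0443 1"

```text
time: 6.35
position: [0.5113, 0.029, 0.1214]
tcp_rot: [0.999, -0.051, -0.004, 0.0]
wrist_force: [-0.7, -0.2, -4.1]
finger_gap: 0.261
```

```bash
python3 - <<'E'
from h import *
p=shot("top");W=pts(p);z=W[...,2];y=W[...,1];x=W[...,0];im=p["img"].astype(int)
s=env.sense();t=s["position"]
m=(p["range_z"]>0)&(abs(y-t[1])<.05)&(x>t[0]+.04)&(x<t[0]+.145)&(abs(z-(t[2]+.035))<.012)
k=W[m];l=cv2.fitLine(k[:,:2].astype(np.float32),cv2.DIST_HUBER,0,.01,.01).ravel();print(len(k),"rod yaw",np.degrees(np.arctan2(l[1],l[0])),"max",k.max(0),"z",k[:,2].mean(), "tip rack",w2r(k[k[:,0]>k[:,0].max()-.012].mean(0)),"tcp rack",w2r(t))
q=carton("top")[1];r=w2r(q);r=r[(r[:,0]>.01)&(r[:,0]<.14)&(abs(r[:,1])<.15)];print(cv2.minAreaRect(r.astype(np.float32)))
plan((*r2w(-.17,.013),.1,-5.6),(*r2w(-.0795,.013),.1,-5.6))
E
```

```text
Traceback (most recent call last):
cv2.error: OpenCV(4.12.0) /io/opencv/modules/imgproc/src/linefit.cpp:50: error: (-215:Assertion failed) count > 0 in function 'fitLine2D_wods'
```

```bash
python3 - <<'E'
from h import *
p=shot("scene");save(p,"s1.png",s=1.25)
q=carton("scene")[1];r=w2r(q);r=r[(r[:,0]>.01)&(r[:,0]<.14)&(abs(r[:,1])<.15)];print(len(r),cv2.minAreaRect(r.astype(np.float32)))
W=pts(p);t=env.sense()["position"];x,y,z=W[...,0],W[...,1],W[...,2]
k=W[(p["range_z"]>0)&(abs(y-t[1])<.06)&(x>t[0]+.03)&(x<t[0]+.15)&(z>.075)&(z<.17)]
print(len(k),k.mean(0) if len(k) else "", k.min(0),k.max(0)); print(np.round(k[::12],3))
plan((*r2w(-.17,.013),.1,-5.6),(*r2w(-.0795,.013),.1,-5.6))
E
```

```text
687 ((0.07537847012281418, 0.0017867088317871094), (0.09986378997564316, 0.26141464710235596), 2.9605469703674316)
180 [0.60319893 0.02191654 0.14834503] [0.54460359 0.01443935 0.08256287] [0.63774178 0.05364854 0.16098457]
[[0.547 0.025 0.159]
 [0.558 0.022 0.156]
 [0.567 0.026 0.159]
 [0.573 0.024 0.157]
 [0.581 0.024 0.157]
 [0.588 0.024 0.156]
 [0.596 0.024 0.156]
 [0.601 0.025 0.154]
 [0.608 0.025 0.154]
 [0.627 0.015 0.155]
 [0.635 0.015 0.155]
 [0.633 0.022 0.151]
 [0.634 0.022 0.142]
 [0.633 0.021 0.131]
 [0.634 0.021 0.119]]
t 6.5 tcp [0.5143 0.0292 0.1254] yaw -5.94 gap 0.261 F [ 0.8  0.1 -3.3] tool z [-0.001  0.    -1.   ]
  -> (np.float64(0.5105799196999576), np.float64(0.055727049158819215), 0.1, -5.6) : [-0.032 -0.13   0.127] twist -0.0019
  -> (np.float64(0.6006479993983134), np.float64(0.04689579673061619), 0.1, -5.6) : [ 0.42  -0.133  0.126] twist -0.0019
```

View pics/s1.png

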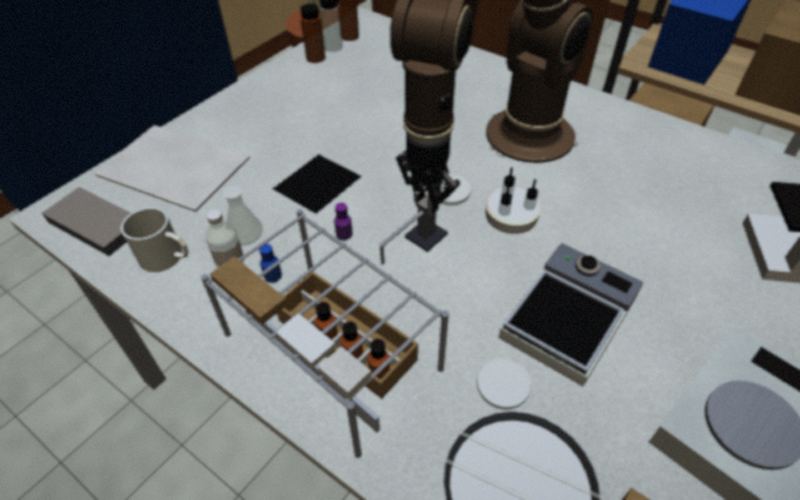

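The picture shows the hook in the gripper at (430,215), rod ahead, tip at (382,260), with the carton unmoved under the rack. Next I lower and enter above the lip.

apply_moves --series "0 -0.13 0.06 -0.002 1; 0 -0.133 0.127 -0.002 1; 0 -0.133 0.127 -0.002 1; 0.12 -0.133 0.127 -0.002 1; 0.25 -0.133 0.127 -0.002 1; 0.35 -0.133 0.127 -0.002 1; 0.435 -0.133 0.127 -0.002 1; 0.435 -0.133 0.127 -0.002 1"

```text
time: 7.3
position: [0.6062, 0.0452, 0.1009]
tcp_rot: [0.999, -0.05, 0.001, 0.0]
wrist_force: [-0.0, 0.9, -3.2]
finger_gap: 0.264
```

```bash
python3 - <<'E'
from h import *
p=shot("scene");save(p,"s2.png",(180,190,400,330),3)
q=carton("scene")[1];r=w2r(q);r=r[(r[:,0]>.01)&(r[:,0]<.14)&(abs(r[:,1])<.15)];print(len(r),cv2.minAreaRect(r.astype(np.float32)))
W=pts(p);t=env.sense()["position"];x,y,z=W[...,0],W[...,1],W[...,2]
k=W[(p["range_z"]>0)&(abs(y-t[1])<.05)&(x>t[0]+.1)&(x<t[0]+.14)&(z>.075)&(z<.125)]
print(np.round(np.c_[k,w2r(k)][::4],3))
plan((*r2w(-.0765,.013),.1,-5.6),(*r2w(-.0765,.013),.052,-5.6))
E
```

```text
673 ((0.07529835402965546, 0.0017969012260437012), (0.09908568114042282, 0.26175180077552795), 2.7891979217529297)
[[0.726 0.039 0.125 0.046 0.017]
 [0.726 0.038 0.12  0.046 0.016]
 [0.726 0.038 0.116 0.046 0.016]
 [0.727 0.039 0.115 0.047 0.017]
 [0.726 0.037 0.109 0.046 0.016]
 [0.732 0.036 0.108 0.052 0.015]
 [0.728 0.038 0.091 0.049 0.016]
 [0.729 0.038 0.087 0.049 0.016]]
t 7.4 tcp [0.6035 0.046  0.1004] yaw -5.64 gap 0.268 F [-1.  -0.5 -3.4] tool z [-0. -0. -1.]
  -> (np.float64(0.6036336815982588), np.float64(0.04660304803133874), 0.1, -5.6) : [ 0.    -0.003  0.002] twist -0.0002
  -> (np.float64(0.6036336815982588), np.float64(0.04660304803133874), 0.052, -5.6) : [ 0.    -0.003  0.242] twist -0.0002
```

View pics/s2.png

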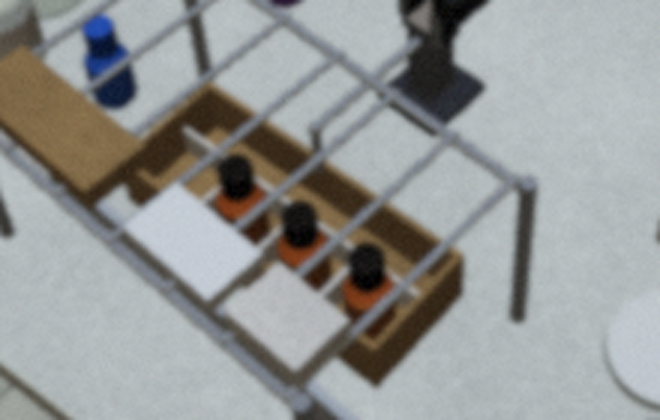

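The tip at crop (318,135) sits over the channel between the lip and the board. Lowering.

apply_moves --series "0 -0.003 0.08 0 1; 0 -0.003 0.16 0 1; 0 -0.003 0.24 0 1; 0 -0.003 0.24 0 1; 0 -0.003 0.24 0 1; -0.03 -0.003 0.24 0 1; -0.06 -0.003 0.24 0 1; -0.09 -0.003 0.24 0 1"

```text
time: 8.2
position: [0.5862, 0.0492, 0.053]
tcp_rot: [0.999, -0.049, 0.001, -0.0]
wrist_force: [2.6, -0.6, -2.7]
finger_gap: 0.267
```

apply_moves --series "-0.06 0 0 0 1; -0.12 0 0 0 1; -0.18 0 0 0 1; -0.24 0 0 0 1; -0.3 0 0 0 1; -0.36 0 0 0 1; -0.42 0 0 0 1; -0.48 0 0 0 1"

```text
time: 9.0
position: [0.4895, 0.0586, 0.0522]
tcp_rot: [0.999, -0.049, 0.0, -0.0]
wrist_force: [3.4, -0.8, -2.3]
finger_gap: 0.268
```

```bash
python3 - <<'E'
from h import *
q=carton("scene")[1];r=w2r(q);r=r[(abs(r[:,1])<.15)&(r[:,0]<.125)];print(len(r),cv2.minAreaRect(r.astype(np.float32)))
plan((*r2w(-.28,.013),.052,-5.6))
E
```

```text
754 ((-0.02483941614627838, 0.0055876970291137695), (0.10012888163328171, 0.2605671286582947), 7.265211582183838)
t 9.05 tcp [0.4868 0.0587 0.0518] yaw -5.54 gap 0.261 F [-2.3 -0.2 -4.6] tool z [-0.003 -0.001 -1.   ]
  -> (np.float64(0.40110490570195617), np.float64(0.06646116813232567), 0.052, -5.6) : [-0.43   0.003  0.   ] twist 0.0003
```

apply_moves --series "-0.06 0 0 0 1; -0.12 0 0 0 1; -0.18 0 0 0 1; -0.24 0 0 0 1; -0.3 0 0 0 1; -0.36 0 0 0 1; -0.4 0 0 0 1; -0.4 0 0 0 1"

```text
time: 9.85
position: [0.4088, 0.0662, 0.052]
tcp_rot: [0.999, -0.048, -0.001, 0.0]
wrist_force: [1.2, 0.7, -3.9]
finger_gap: 0.264
```

```bash
python3 - <<'E'
from h import *
q=carton("scene")[1];r=w2r(q);r=r[(abs(r[:,1])<.2)&(r[:,0]<.025)];print(len(r),cv2.minAreaRect(r.astype(np.float32)))
plan((*r2w(-.28,.013),.052,-5.6))
E
```

```text
837 ((-0.10735441744327545, 0.007617294788360596), (0.10143808275461197, 0.26016348600387573), 10.111444473266602)
t 9.9 tcp [0.4097 0.0662 0.052 ] yaw -5.55 gap 0.262 F [ 0.1 -0.1 -4.1] tool z [-0.001 -0.    -1.   ]
  -> (np.float64(0.40110490570195617), np.float64(0.06646116813232567), 0.052, -5.6) : [-0.043  0.003  0.   ] twist 0.0003
```

apply_moves --series "0.03 0 0 0 1; 0.03 0 -0.15 0 1; 0.03 0 -0.35 0 1; 0.03 0 -0.58 0 1; 0.1 0.2 -0.58 -0.02 1; 0.1 0.45 -0.58 -0.04 1; 0.1 0.7 -0.58 -0.06 1; 0.1 0.95 -0.58 -0.08 1"

```text
time: 10.7
position: [0.4121, -0.1269, 0.1683]
tcp_rot: [0.997, 0.078, 0.0, 0.0]
wrist_force: [1.4, 0.6, -3.9]
finger_gap: 0.261
```

```bash
python3 - <<'E'
from h import *
plan((.462,-.317,.165,12.3),(.462,-.317,.053,12.3))
E
```

```text
t 10.7 tcp [ 0.4121 -0.1269  0.1683] yaw 8.99 gap 0.261 F [ 1.4  0.6 -3.9] tool z [ 0. -0. -1.]
  -> (0.462, -0.317, 0.165, 12.3) : [0.098 0.978 0.017] twist -0.0184
  -> (0.462, -0.317, 0.053, 12.3) : [0.098 0.978 0.577] twist -0.0184
```

apply_moves --series "0.03 0.25 0 -0.005 1; 0.05 0.5 0 -0.01 1; 0.08 0.75 0 -0.0184 1; 0.098 0.978 0 -0.0184 1; 0.098 0.978 0.01 -0.0184 1; 0.098 0.978 0.01 -0.0184 1; 0.098 0.978 0.2 -0.0184 1; 0.098 0.978 0.4 -0.0184 1"

```text
time: 11.5
position: [0.4629, -0.3144, 0.0884]
tcp_rot: [0.994, 0.106, 0.001, 0.001]
wrist_force: [0.3, -0.8, -4.9]
finger_gap: 0.264
```

```bash
python3 - <<'E'
from h import *
plan((.462,-.317,.0515,12.3))
E
```

```text
t 11.5 tcp [ 0.4629 -0.3144  0.0884] yaw 12.21 gap 0.264 F [ 0.3 -0.8 -4.9] tool z [ 0.003 -0.001 -1.   ]
  -> (0.462, -0.317, 0.0515, 12.3) : [-0.008  0.012  0.185] twist -0.0005
```

apply_moves --series "0 0.01 0.08 0 1; 0 0.01 0.16 0 1; 0 0.01 0.185 0 1; 0 0.01 0.185 0 1; 0 0.01 0.185 0 0.3; 0 0.01 0.185 0 0; 0 0.01 0.185 0 0; 0 0.01 0.185 0 0"

```text
time: 12.3
position: [0.4623, -0.3172, 0.0516]
tcp_rot: [0.994, 0.106, 0.0, 0.0]
wrist_force: [0.3, 0.3, -0.2]
finger_gap: 0.926
```

apply_moves --series "0 0 0 0 0; 0 0 0 0 0; 0 0 -0.2 0 0; 0 0 -0.45 0 0; 0 0 -0.7 0 0; 0 0 -0.7 0 0"

```text
time: 12.9
position: [0.4654, -0.3191, 0.1984]
tcp_rot: [0.994, 0.106, 0.005, 0.004]
wrist_force: [0.2, -0.2, -0.4]
finger_gap: 0.997
```

```bash
cat >> h.py <<'E'
def caps(p,box=(.35,.75,-.2,.2)):
    W=pts(p);z=W[...,2];im=p["img"].astype(int);a,b,c,d=box
    m=(p["range_z"]>0)&(z>.08)&(z<.1)&(im.max(-1)<75)&(W[...,0]>a)&(W[...,0]<b)&(W[...,1]>c)&(W[...,1]<d)
    n,l,s,_=cv2.connectedComponentsWithStats(m.astype(np.uint8),connectivity=8)
    for i in range(1,n):
        if s[i,4]>15:
            q=W[l==i];t=q[q[:,2]>q[:,2].max()-.006]
            print("cap",s[i,4],"topmean",t.mean(0).round(4),"circle",np.round(cv2.minEnclosingCircle(t[:,:2].astype(np.float32)),4) if 0 else cv2.minEnclosingCircle(t[:,:2].astype(np.float32)))
E
python3 - <<'E'
from h import *
for c in("top","scene"):
    q=carton(c)[1];r=w2r(q);r=r[(abs(r[:,1])<.2)&(r[:,0]<0.02)];k=cv2.minAreaRect(r.astype(np.float32));print(c,len(r),k,r2w(*k[0]))
    p=shot(c);caps(p)
save(p,"s3.png",s=1.25)
y=np.radians(4.5)
for b in(-.031,.031,.094): print("cell",b)
plan()
E
```

```text
top 740 ((-0.10826876014471054, 0.006417334079742432), (0.0990447923541069, 0.258330374956131), 9.68044376373291) [0.57137419 0.04315189]
cap 87 topmean [0.5887 0.011  0.0924] circle ((0.5890031456947327, 0.011736336164176464), 0.012485352344810963)
cap 86 topmean [0.5848 0.0754 0.0926] circle ((0.5854154229164124, 0.07604336738586426), 0.01194237731397152)
cap 84 topmean [0.5775 0.1363 0.0922] circle ((0.577842652797699, 0.13571910560131073), 0.012385009787976742)
scene 834 ((-0.1074160635471344, 0.007838577032089233), (0.10131549090147018, 0.2593922019004822), 10.163853645324707) [0.5723615  0.04448314]
cap 95 topmean [0.5895 0.0129 0.0894] circle ((0.589261531829834, 0.0117726419121027), 0.014028126373887062)
cap 98 topmean [0.5863 0.0769 0.091 ] circle ((0.5855368971824646, 0.077077217400074), 0.013186033815145493)
cap 100 topmean [0.5774 0.1367 0.0898] circle ((0.5767829418182373, 0.13700468838214874), 0.012766669504344463)
cell -0.031
cell 0.031
cell 0.094
t 13.1 tcp [ 0.4611 -0.3166  0.19  ] yaw 12.13 gap 0.997 F [ 0.7  0.1 -0.2] tool z [-0.002  0.001 -1.   ]
```

View pics/s3.png

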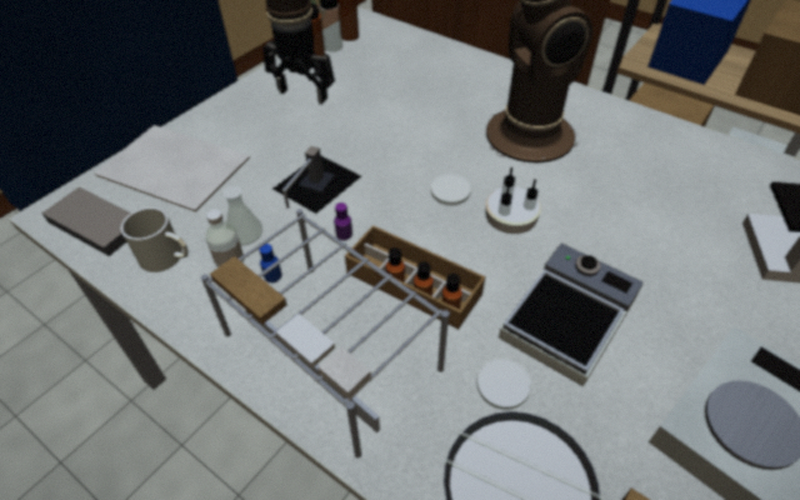

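The picture shows the carton out in front of the rack with its three caps at (395,257), (423,270) and (453,283). The hook is standing on its mat at (315,170). Next are the bottles, jaws along x.

```bash
python3 - <<'E'
from h import *
plan((.577,.136,.19,94),(.577,.136,.06,94))
E
```

```text
t 13.1 tcp [ 0.4611 -0.3166  0.19  ] yaw 12.13 gap 0.997 F [ 0.7  0.1 -0.2] tool z [-0.002  0.001 -1.   ]
  -> (0.577, 0.136, 0.19, 94) : [ 1.042e+00 -2.091e+00  1.000e-03] twist -0.4548
  -> (0.577, 0.136, 0.06, 94) : [ 1.043 -2.09   0.651] twist -0.4548
```

apply_moves --series "0.06 -0.13 0 -0.045 0; 0.12 -0.26 0 -0.09 0; 0.18 -0.39 0 -0.135 0; 0.24 -0.52 0 -0.18 0; 0.3 -0.65 0 -0.225 0; 0.36 -0.78 0 -0.27 0; 0.42 -0.9 0 -0.315 0; 0.46 -0.99 0 -0.36 0"

```text
time: 13.9
position: [0.5096, -0.1019, 0.1894]
tcp_rot: [0.781, 0.625, -0.001, -0.001]
wrist_force: [-1.0, -0.2, 0.5]
finger_gap: 0.998
```

```bash
python3 - <<'E'
from h import *
plan((.577,.136,.15,94),(.577,.136,.06,94))
E
```

```text
t 13.9 tcp [ 0.5096 -0.1019  0.1894] yaw 77.37 gap 0.998 F [-1.  -0.2  0.5] tool z [-0.003  0.001 -1.   ]
  -> (0.577, 0.136, 0.15, 94) : [1.234 0.07  0.197] twist -0.0924
  -> (0.577, 0.136, 0.06, 94) : [1.234 0.071 0.647] twist -0.0924
```

apply_moves --series "0.2 0.02 0 -0.04 0; 0.4 0.03 0 -0.08 0; 0.6 0.04 0 -0.0924 0; 0.8 0.05 0 -0.0924 0; 0.98 0.06 0.1 -0.0924 0; 0.98 0.07 0.18 -0.0924 0; 0.98 0.07 0.18 -0.0924 0"

```text
time: 14.6
position: [0.5657, 0.0843, 0.151]
tcp_rot: [0.684, 0.73, -0.003, -0.003]
wrist_force: [-0.3, -1.0, -0.7]
finger_gap: 0.999
```

```bash
python3 - <<'E'
from h import *
plan((.577,.136,.15,94),(.577,.136,.06,94))
E
```

```text
t 14.6 tcp [0.5657 0.0843 0.151 ] yaw 93.71 gap 0.999 F [-0.3 -1.  -0.7] tool z [-0.007 -0.    -1.   ]
  -> (0.577, 0.136, 0.15, 94) : [0.254 0.073 0.005] twist -0.0016
  -> (0.577, 0.136, 0.06, 94) : [0.254 0.076 0.455] twist -0.0016
```

apply_moves --series "0.13 0.04 0 0 0; 0.25 0.073 0 0 0; 0.254 0.073 0.1 0 0; 0.254 0.073 0.1 0 0; 0.254 0.073 0.1 0 0"

```text
time: 15.1
position: [0.5791, 0.1336, 0.1347]
tcp_rot: [0.685, 0.728, -0.001, -0.0]
wrist_force: [-0.2, -0.9, 0.6]
finger_gap: 1.002
```

```bash
python3 - <<'E'
from h import *
plan((.577,.136,.06,94))
p=shot("scene");caps(p,(.35,.75,-.2,.12))
E
```

```text
t 15.1 tcp [0.5791 0.1336 0.1347] yaw 93.48 gap 1.002 F [-0.2 -0.9  0.6] tool z [-0.002 -0.001 -1.   ]
  -> (0.577, 0.136, 0.06, 94) : [ 0.013 -0.009  0.374] twist -0.0029
cap 94 topmean [0.5886 0.0129 0.0899] circle ((0.5900039076805115, 0.012947765178978443), 0.014524221420288086)
cap 99 topmean [0.5857 0.0762 0.0898] circle ((0.5845118761062622, 0.0763358399271965), 0.012898583896458149)
```

apply_moves --series "0.013 -0.009 0.12 0 0; 0.013 -0.009 0.25 0 0; 0.013 -0.009 0.374 0 0; 0.013 -0.009 0.374 0 0; 0.013 -0.009 0.374 0 0; 0.013 -0.009 0.374 0 1; 0.013 -0.009 0.374 0 1; 0.013 -0.009 0.374 0 1"

```text
time: 15.95
position: [0.5783, 0.1378, 0.0614]
tcp_rot: [0.685, 0.729, 0.001, 0.001]
wrist_force: [-1.1, 0.1, -0.3]
finger_gap: 0.516
```

apply_moves --series "0 0 0 0 1; 0 0 0 0 1; 0 0 0 0 1; 0 0 -0.15 0 1; 0 0 -0.35 0 1; 0 0 -0.6 0 1; 0 0 -0.8 0 1; 0 0 -0.8 0 1"

```text
time: 16.75
position: [0.5806, 0.1392, 0.2267]
tcp_rot: [0.685, 0.729, 0.004, 0.003]
wrist_force: [0.3, 0.2, -0.1]
finger_gap: -0.003
```

```bash
python3 - <<'E'
from h import *
plan((.507,.378,.215,92),(.507,.378,.107,92))
p=shot("scene");caps(p,(.35,.75,-.2,.12))
E
```

```text
t 16.75 tcp [0.5806 0.1392 0.2267] yaw 93.57 gap -0.003 F [ 0.3  0.2 -0.1] tool z [ 0.01   0.002 -1.   ]
  -> (0.507, 0.378, 0.215, 92) : [ 1.214 -0.293  0.058] twist 0.0087
  -> (0.507, 0.378, 0.107, 92) : [ 1.213 -0.299  0.598] twist 0.0087
cap 94 topmean [0.5894 0.0122 0.0892] circle ((0.5881268978118896, 0.01309684757143259), 0.014156746678054333)
cap 98 topmean [0.5856 0.0769 0.0899] circle ((0.5852550864219666, 0.0780324935913086), 0.01405703742057085)
```

The grip missed (fingers fully shut), so I look.

```bash
python3 - <<'E'
from h import *
p=shot("scene");save(p,"s4.png",(240,160,480,320),3);caps(p)
for c in("scene",):
    q=carton(c)[1];r=w2r(q);r=r[(abs(r[:,1])<.2)&(r[:,0]<0.02)];k=cv2.minAreaRect(r.astype(np.float32));print(c,len(r),k)
E
```

```text
cap 95 topmean [0.5889 0.0126 0.0895] circle ((0.589862585067749, 0.011389527469873428), 0.01496397890150547)
cap 98 topmean [0.585  0.0763 0.0896] circle ((0.5851364135742188, 0.07627040147781372), 0.013176904059946537)
cap 96 topmean [0.578  0.1368 0.0901] circle ((0.5774062871932983, 0.13730020821094513), 0.012898199260234833)
scene 813 ((-0.10655788332223892, 0.008203253149986267), (0.10086926817893982, 0.2591705322265625), 9.90474796295166)
```

View pics/s4.png

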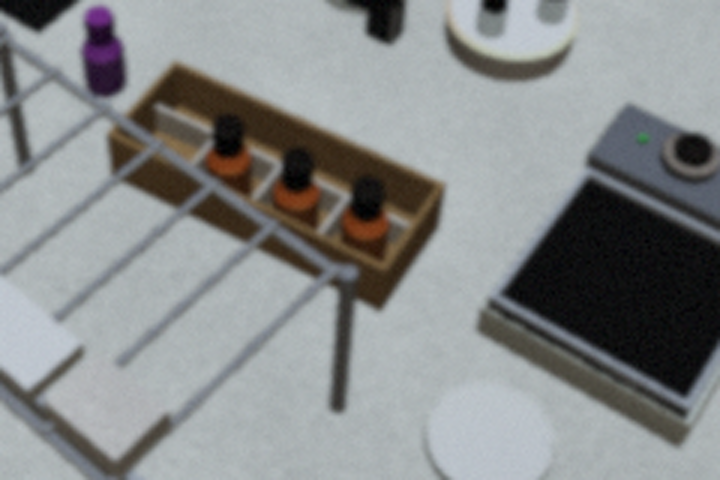

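The bottle is still upright in its cell at crop (368,210). The lift began before the grip had fully closed, so I retry slightly lower with a longer closing time.

apply_moves --series "0 0 0 0 0; 0 0 0.1 0 0; 0 0 0.3 0 0; 0 0 0.4 0 0; 0 0 0.4 0 0; 0 0 0.4 0 0; 0 0 0.4 0 0; 0 0 0.4 0 0"

```text
time: 17.7
position: [0.5784, 0.1381, 0.1416]
tcp_rot: [0.685, 0.729, 0.001, 0.001]
wrist_force: [0.3, -0.4, 0.0]
finger_gap: 0.996
```

```bash
python3 - <<'E'
from h import *
plan((.577,.1367,.055,94))
E
```

```text
t 17.7 tcp [0.5784 0.1381 0.1416] yaw 93.57 gap 0.996 F [ 0.3 -0.4  0. ] tool z [ 0.002  0.    -1.   ]
  -> (0.577, 0.1367, 0.055, 94) : [-0.007 -0.008  0.433] twist -0.0024
```

apply_moves --series "-0.007 -0.008 0.2 0 0; -0.007 -0.008 0.4 0 0; -0.007 -0.008 0.433 0 0; -0.007 -0.008 0.433 0 1; -0.007 -0.008 0.433 0 1; -0.007 -0.008 0.433 0 1; -0.007 -0.008 0.433 0 1; -0.007 -0.008 0.433 0 1"

```text
time: 18.5
position: [0.5773, 0.1367, 0.0556]
tcp_rot: [0.685, 0.729, 0.001, 0.001]
wrist_force: [-1.8, -0.6, 8.4]
finger_gap: 0.253
```

apply_moves --series "0 0 0 0 1; 0 0 0 0 1; 0 0 0 0 1; 0 0 0 0 1; 0 0 0 0 1"

```text
time: 19.0
position: [0.5773, 0.1365, 0.0556]
tcp_rot: [0.685, 0.729, 0.001, 0.001]
wrist_force: [-0.8, -0.6, 8.4]
finger_gap: 0.249
```

apply_moves --series "0 0 -0.1 0 1; 0 0 -0.25 0 1; 0 0 -0.5 0 1; 0 0 -0.75 0 1; 0 0 -0.8 0 1; 0 0 -0.8 0 1"

```text
time: 19.6
position: [0.5774, 0.1367, 0.2166]
tcp_rot: [0.685, 0.729, 0.002, 0.002]
wrist_force: [-0.4, -0.0, -1.1]
finger_gap: 0.25
```

```bash
python3 - <<'E'
from h import *
plan((.507,.378,.215,92),(.507,.378,.107,92))
p=shot("scene");caps(p,(.35,.75,-.2,.18))
W=pts(p);t=env.sense()["position"];im=p["img"].astype(int)
m=(p["range_z"]>0)&(abs(W[...,0]-t[0])<.05)&(abs(W[...,1]-t[1])<.05)&(W[...,2]>.1)&(W[...,2]<t[2]+.03)&(im[...,0]>im[...,2]*1.8)
print("amber",m.sum(),W[m].min(0),W[m].max(0)) if m.any() else print("no amber")
E
```

```text
t 19.6 tcp [0.5774 0.1367 0.2166] yaw 93.55 gap 0.25 F [-0.4 -0.  -1.1] tool z [ 0.005  0.001 -1.   ]
  -> (0.507, 0.378, 0.215, 92) : [ 1.226 -0.277  0.007] twist 0.0086
  -> (0.507, 0.378, 0.107, 92) : [ 1.226 -0.28   0.547] twist 0.0086
cap 95 topmean [0.5888 0.0123 0.0894] circle ((0.588302493095398, 0.01270030066370964), 0.013526616618037224)
cap 103 topmean [0.5855 0.0766 0.0903] circle ((0.5866425037384033, 0.07901909202337265), 0.014606589451432228)
amber 304 [0.57231665 0.12192232 0.17149251] [0.59668525 0.15470503 0.23696958]
```

apply_moves --series "0.2 -0.05 0 0 1; 0.4 -0.1 0 0 1; 0.6 -0.15 0 0 1; 0.8 -0.2 0 0 1; 0.95 -0.25 0 0 1; 0.98 -0.277 0 0 1; 0.98 -0.277 0 0 1; 0.98 -0.277 0 0 1"

```text
time: 20.45
position: [0.509, 0.3266, 0.2123]
tcp_rot: [0.685, 0.728, -0.001, 0.0]
wrist_force: [0.8, 0.2, -1.1]
finger_gap: 0.248
```

```bash
python3 - <<'E'
from h import *
plan((.507,.378,.12,92),(.507,.378,.103,92))
E
```

```text
t 20.45 tcp [0.509  0.3266 0.2123] yaw 93.5 gap 0.248 F [ 0.8  0.2 -1.1] tool z [-0.001 -0.002 -1.   ]
  -> (0.507, 0.378, 0.12, 92) : [0.258 0.007 0.461] twist 0.0083
  -> (0.507, 0.378, 0.103, 92) : [0.258 0.007 0.546] twist 0.0083
```

apply_moves --series "0.13 0 0 0 1; 0.25 0 0 0 1; 0.258 0.004 0.2 0 1; 0.258 0.004 0.4 0 1; 0.258 0.004 0.46 0 1; 0.258 0.004 0.46 0 1; 0.258 0.004 0.46 0 1"

```text
time: 21.15
position: [0.5075, 0.3797, 0.1231]
tcp_rot: [0.685, 0.728, 0.001, 0.0]
wrist_force: [-0.3, 0.7, -0.4]
finger_gap: 0.247
```

```bash
python3 - <<'E'
from h import *
plan((.507,.378,.1025,92))
p=shot("scene")
W=pts(p);t=env.sense()["position"];im=p["img"].astype(int)
m=(p["range_z"]>0)&(abs(W[...,0]-t[0])<.05)&(abs(W[...,1]-t[1])<.05)&(W[...,2]>.056)&(W[...,2]<t[2]+.03)&(im[...,0]>im[...,2]*1.8)
print("amber",m.sum(),W[m].min(0),W[m].max(0))
E
```

```text
t 21.15 tcp [0.5075 0.3797 0.1231] yaw 93.48 gap 0.247 F [-0.3  0.7 -0.4] tool z [ 0.001  0.001 -1.   ]
  -> (0.507, 0.378, 0.1025, 92) : [-0.009 -0.003  0.103] twist 0.0082
amber 397 [0.49696283 0.36102739 0.07131535] [0.52718336 0.39773025 0.14923161]
```

apply_moves --series "0 0 0.05 0 1; 0 0 0.09 0 1; 0 0 0.103 0 1; 0 0 0.103 0 1; 0 0 0.103 0 0.5; 0 0 0.103 0 0.3; 0 0 0.103 0 0.3; 0 0 0.103 0 0.3"

```text
time: 22.0
position: [0.5062, 0.3799, 0.1009]
tcp_rot: [0.685, 0.729, -0.0, -0.0]
wrist_force: [-0.3, -0.7, -0.4]
finger_gap: 0.699
```

apply_moves --series "0 0 0 0 0.3; 0 0 -0.15 0 0.3; 0 0 -0.35 0 0.3; 0 0 -0.55 0 0; -0.25 0 -0.55 0 0; -0.5 0 -0.55 0 0; -0.75 0 -0.55 0 0; -0.95 0 -0.55 0 0"

```text
time: 22.8
position: [0.5182, 0.1871, 0.2111]
tcp_rot: [0.685, 0.728, -0.0, 0.001]
wrist_force: [0.3, -0.4, 0.3]
finger_gap: 1.002
```

```bash
cat >> h.py <<'E'
def amber(box=(.42,.6,.24,.43)):
    p=shot("scene");W=pts(p);im=p["img"].astype(int);a,b,c,d=box
    m=(p["range_z"]>0)&(W[...,0]>a)&(W[...,0]<b)&(W[...,1]>c)&(W[...,1]<d)&(W[...,2]>.128)&(W[...,2]<.142)&(im.max(-1)<75)
    n,l,s,_=cv2.connectedComponentsWithStats(m.astype(np.uint8),connectivity=8)
    for i in range(1,n):
        if s[i,4]>15: q=W[l==i];t=q[q[:,2]>q[:,2].max()-.006];print("plate cap",s[i,4],t.mean(0).round(4))
    return p
E
python3 - <<'E'
from h import *
p=amber();caps(p)
plan((.5855,.0768,.15,94),(.5855,.0768,.055,94))
E
```

```text
plate cap 121 [0.5066 0.3792 0.1353]
cap 95 topmean [0.5887 0.0119 0.0902] circle ((0.5891401767730713, 0.013213968835771084), 0.012989962473511696)
cap 100 topmean [0.5851 0.0767 0.09  ] circle ((0.5840386748313904, 0.0763527899980545), 0.012810972519218922)
cap 16 topmean [0.7053 0.1975 0.0963] circle ((0.7052861452102661, 0.1979222297668457), 0.0022210623137652874)
t 22.85 tcp [0.5195 0.1795 0.2108] yaw 93.08 gap 1.0 F [ 0.9 -6.3 -2.3] tool z [ 0.    -0.006 -1.   ]
  -> (0.5855, 0.0768, 0.15, 94) : [-0.529  0.302  0.307] twist -0.0051
  -> (0.5855, 0.0768, 0.055, 94) : [-0.526  0.302  0.782] twist -0.0051
```

apply_moves --series "-0.2 0.1 0 0 0; -0.4 0.2 0 0 0; -0.51 0.302 0.1 0 0; -0.51 0.302 0.3 0 0; -0.51 0.302 0.3 0 0; -0.51 0.302 0.3 0 0"

```text
time: 23.45
position: [0.584, 0.0933, 0.1512]
tcp_rot: [0.684, 0.729, -0.0, -0.001]
wrist_force: [0.4, 0.4, -0.1]
finger_gap: 1.001
```

```bash
python3 - <<'E'
from h import *
plan((.585,.0765,.055,94))
E
```

```text
t 23.45 tcp [0.584  0.0933 0.1512] yaw 93.63 gap 1.001 F [ 0.4  0.4 -0.1] tool z [-0.002  0.    -1.   ]
  -> (0.585, 0.0765, 0.055, 94) : [-0.084  0.001  0.481] twist -0.002
```

apply_moves --series "-0.05 0 0 0 0; -0.082 0 0 0 0; -0.082 0 0.1 0 0; -0.082 0 0.1 0 0; -0.082 0 0.2 0 0; -0.082 0 0.2 0 0; -0.082 0 0.2 0 0"

```text
time: 24.15
position: [0.5858, 0.076, 0.112]
tcp_rot: [0.685, 0.729, 0.0, 0.0]
wrist_force: [-0.1, -0.7, -0.4]
finger_gap: 1.001
```

```bash
python3 - <<'E'
from h import *
plan((.585,.0765,.055,94))
E
```

```text
t 24.15 tcp [0.5858 0.076  0.112 ] yaw 93.58 gap 1.001 F [-0.1 -0.7 -0.4] tool z [ 0. -0. -1.]
  -> (0.585, 0.0765, 0.055, 94) : [ 0.003 -0.004  0.285] twist -0.0024
```

apply_moves --series "0.003 -0.004 0.15 0 0; 0.003 -0.004 0.285 0 0; 0.003 -0.004 0.285 0 0; 0.003 -0.004 0.285 0 1; 0.003 -0.004 0.285 0 1; 0.003 -0.004 0.285 0 1; 0.003 -0.004 0.285 0 1; 0.003 -0.004 0.285 0 1"

```text
time: 24.95
position: [0.5856, 0.0766, 0.0555]
tcp_rot: [0.685, 0.729, 0.001, 0.001]
wrist_force: [-2.1, -0.2, 6.5]
finger_gap: 0.25
```

apply_moves --series "0 0 0 0 1; 0 0 0 0 1; 0 0 0 0 1; 0 0 -0.1 0 1; 0 0 -0.25 0 1; 0 0 -0.5 0 1; 0 0 -0.75 0 1; 0 0 -0.8 0 1"

```text
time: 25.75
position: [0.5877, 0.0776, 0.2208]
tcp_rot: [0.685, 0.729, 0.004, 0.003]
wrist_force: [0.6, 0.7, 0.6]
finger_gap: 0.25
```

```bash
python3 - <<'E'
from h import *
plan((.507,.332,.215,94),(.507,.332,.1025,94))
E
```

```text
t 25.75 tcp [0.5877 0.0776 0.2208] yaw 93.57 gap 0.25 F [0.6 0.7 0.6] tool z [ 0.009  0.001 -1.   ]
  -> (0.507, 0.332, 0.215, 94) : [ 1.295 -0.324  0.027] twist -0.0024
  -> (0.507, 0.332, 0.1025, 94) : [ 1.294 -0.329  0.589] twist -0.0024
```

apply_moves --series "0.2 -0.05 0 0 1; 0.4 -0.1 0 0 1; 0.6 -0.15 0 0 1; 0.8 -0.2 0 0 1; 0.98 -0.25 0 0 1; 0.98 -0.315 0 0 1; 0.98 -0.315 0 0 1; 0.98 -0.315 0 0 1"

```text
time: 26.55
position: [0.5104, 0.2667, 0.2139]
tcp_rot: [0.685, 0.728, -0.0, 0.001]
wrist_force: [-0.0, 0.2, -1.2]
finger_gap: 0.244
```

```bash
python3 - <<'E'
from h import *
plan((.507,.332,.125,94))
E
```

```text
t 26.55 tcp [0.5104 0.2667 0.2139] yaw 93.5 gap 0.244 F [-0.   0.2 -1.2] tool z [ 0.    -0.001 -1.   ]
  -> (0.507, 0.332, 0.125, 94) : [0.327 0.003 0.444] twist -0.0028
```

apply_moves --series "0.15 0 0 0 1; 0.3 0 0 0 1; 0.324 0 0.15 0 1; 0.324 0 0.35 0 1; 0.324 0 0.44 0 1; 0.324 0 0.44 0 1; 0.324 0 0.44 0 1"

```text
time: 27.25
position: [0.507, 0.3318, 0.1264]
tcp_rot: [0.686, 0.728, -0.0, 0.0]
wrist_force: [-0.1, -0.3, 0.2]
finger_gap: 0.244
```

```bash
python3 - <<'E'
from h import *
plan((.507,.332,.1022,94))
E
```

```text
t 27.25 tcp [0.507  0.3318 0.1264] yaw 93.44 gap 0.244 F [-0.1 -0.3  0.2] tool z [ 0. -0. -1.]
  -> (0.507, 0.332, 0.1022, 94) : [0.001 0.    0.121] twist -0.0031
```

apply_moves --series "0 0 0.05 0 1; 0 0 0.1 0 1; 0 0 0.121 0 1; 0 0 0.121 0 1; 0 0 0.121 0 0.5; 0 0 0.121 0 0.3; 0 0 0.121 0 0.3; 0 0 0.121 0 0.3"

```text
time: 28.05
position: [0.5058, 0.3329, 0.1019]
tcp_rot: [0.685, 0.729, 0.0, 0.0]
wrist_force: [0.2, -0.2, -0.5]
finger_gap: 0.697
```

apply_moves --series "0 0 0 0 0.3; 0 0 -0.15 0 0.3; 0 0 -0.35 0 0.3; 0 0 -0.5 0 0; -0.25 0 -0.5 0 0; -0.5 0.05 -0.5 0 0; -0.75 0.1 -0.5 0 0; -0.98 0.15 -0.5 0 0"

```text
time: 28.85
position: [0.5481, 0.1371, 0.2022]
tcp_rot: [0.685, 0.729, 0.0, 0.0]
wrist_force: [1.1, 0.4, -0.7]
finger_gap: 1.001
```

```bash
python3 - <<'E'
from h import *
p=amber();caps(p)
plan((.5887,.0123,.15,94),(.5887,.0123,.055,94))
E
```

```text
plate cap 108 [0.506  0.3326 0.1356]
plate cap 118 [0.507  0.3795 0.1358]
cap 94 topmean [0.5898 0.0123 0.0898] circle ((0.5902190804481506, 0.011819702573120594), 0.013634718954563141)
t 28.9 tcp [0.5512 0.1263 0.2016] yaw 92.98 gap 0.998 F [ 2.6 -7.5 -0.7] tool z [ 0.001 -0.006 -1.   ]
  -> (0.5887, 0.0123, 0.15, 94) : [-0.578  0.158  0.262] twist -0.0056
  -> (0.5887, 0.0123, 0.055, 94) : [-0.575  0.157  0.737] twist -0.0056
```

apply_moves --series "-0.2 0.05 0 0 0; -0.4 0.1 0 0 0; -0.6 0.158 0 0 0; -0.655 0.16 0.15 0 0; -0.655 0.16 0.3 0 0; -0.655 0.16 0.3 0 0; -0.655 0.16 0.3 0 0"

```text
time: 29.6
position: [0.5879, 0.0111, 0.1422]
tcp_rot: [0.684, 0.729, -0.0, -0.0]
wrist_force: [0.1, 0.4, 0.1]
finger_gap: 1.002
```

```bash
python3 - <<'E'
from h import *
plan((.589,.0123,.055,94))
E
```

```text
t 29.6 tcp [0.5879 0.0111 0.1422] yaw 93.61 gap 1.002 F [0.1 0.4 0.1] tool z [-0.001  0.    -1.   ]
  -> (0.589, 0.0123, 0.055, 94) : [0.006 0.006 0.436] twist -0.0022
```

apply_moves --series "0.006 0.006 0.15 0 0; 0.006 0.006 0.35 0 0; 0.006 0.006 0.436 0 0; 0.006 0.006 0.436 0 0; 0.006 0.006 0.436 0 1; 0.006 0.006 0.436 0 1; 0.006 0.006 0.436 0 1; 0.006 0.006 0.436 0 1"

```text
time: 30.4
position: [0.5898, 0.0116, 0.0559]
tcp_rot: [0.685, 0.729, 0.001, 0.001]
wrist_force: [-0.2, 0.4, 0.2]
finger_gap: 0.331
```

apply_moves --series "0 0 0 0 1; 0 0 0 0 1; 0 0 0 0 1; 0 0 0 0 1; 0 0 -0.15 0 1; 0 0 -0.35 0 1; 0 0 -0.6 0 1; 0 0 -0.75 0 1"

```text
time: 31.2
position: [0.5901, 0.012, 0.2087]
tcp_rot: [0.685, 0.729, 0.001, 0.001]
wrist_force: [-0.0, 0.0, -0.4]
finger_gap: 0.242
```

```bash
python3 - <<'E'
from h import *
plan((.507,.286,.215,94),(.507,.286,.1025,94))
E
```

```text
t 31.2 tcp [0.5901 0.012  0.2087] yaw 93.58 gap 0.242 F [-0.   0.  -0.4] tool z [ 0.004  0.    -1.   ]
  -> (0.507, 0.286, 0.215, 94) : [ 1.393 -0.329 -0.033] twist -0.0023
  -> (0.507, 0.286, 0.1025, 94) : [ 1.393 -0.331  0.53 ] twist -0.0023
```

apply_moves --series "0.2 -0.05 -0.03 0 1; 0.4 -0.1 -0.03 0 1; 0.6 -0.15 -0.03 0 1; 0.8 -0.2 -0.03 0 1; 0.98 -0.25 -0.03 0 1; 0.98 -0.325 -0.03 0 1; 0.98 -0.325 -0.03 0 1; 0.98 -0.325 -0.03 0 1"

```text
time: 32.0
position: [0.5125, 0.2025, 0.211]
tcp_rot: [0.685, 0.729, 0.0, 0.001]
wrist_force: [1.1, -1.2, -0.8]
finger_gap: 0.244
```

```bash
python3 - <<'E'
from h import *
plan((.507,.286,.125,94))
E
```

```text
t 32.0 tcp [0.5125 0.2025 0.211 ] yaw 93.54 gap 0.244 F [ 1.1 -1.2 -0.8] tool z [ 0.001 -0.001 -1.   ]
  -> (0.507, 0.286, 0.125, 94) : [ 0.418 -0.002  0.43 ] twist -0.0026
```

apply_moves --series "0.2 0 0 0 1; 0.4 0 0 0 1; 0.414 -0.002 0.15 0 1; 0.414 -0.002 0.35 0 1; 0.414 -0.002 0.43 0 1; 0.414 -0.002 0.43 0 1; 0.414 -0.002 0.43 0 1"

```text
time: 32.7
position: [0.5076, 0.2853, 0.1251]
tcp_rot: [0.685, 0.728, 0.0, 0.0]
wrist_force: [0.0, 1.0, -0.3]
finger_gap: 0.243
```

```bash
python3 - <<'E'
from h import *
plan((.507,.286,.1022,94))
E
```

```text
t 32.7 tcp [0.5076 0.2853 0.1251] yaw 93.47 gap 0.243 F [ 0.   1.  -0.3] tool z [ 0.  0. -1.]
  -> (0.507, 0.286, 0.1022, 94) : [ 0.004 -0.003  0.114] twist -0.0029
```

apply_moves --series "0 0 0.05 0 1; 0 0 0.1 0 1; 0 0 0.114 0 1; 0 0 0.114 0 1; 0 0 0.114 0 0.5; 0 0 0.114 0 0.3; 0 0 0.114 0 0.3; 0 0 0.114 0 0.3"

```text
time: 33.5
position: [0.5065, 0.2857, 0.1018]
tcp_rot: [0.685, 0.729, -0.0, 0.0]
wrist_force: [0.1, 0.8, 0.2]
finger_gap: 0.704
```

apply_moves --series "0 0 0 0 0.3; 0 0 -0.15 0 0.3; 0 0 -0.35 0 0.3; 0 0 -0.5 0 0.3; 0 -0.2 -0.5 0 1; 0.1 -0.4 -0.5 0 1; 0.15 -0.58 -0.5 0 1; 0.15 -0.58 -0.5 0 1"

```text
time: 34.3
position: [0.384, 0.3104, 0.2025]
tcp_rot: [0.682, 0.731, -0.0, -0.0]
wrist_force: [0.5, -0.1, 0.1]
finger_gap: 0.019
```

```bash
python3 - <<'E'
from h import *
p=amber();save(p,"s5.png",(330,150,560,330),3)
q=env.read_camera("top");W=pts(q);im=q["img"].astype(int)
for P,c in((p,"scene"),(q,"top")):
    W=pts(P);im=P["img"].astype(int)
    m=(P["range_z"]>0)&(abs(W[...,0]-.388)<.025)&(abs(W[...,1]-.3155)<.025)&(W[...,2]>.078)&(W[...,2]<.095)
    k=W[m];print(c,len(k), k.mean(0).round(4) if len(k) else "",k[:,2].max() if len(k) else "")
plan((.388,.3155,.1,94),(.388,.3155,.08,94))
q=carton("scene")[1];r=w2r(q);r=r[(abs(r[:,1])<.2)&(r[:,0]<0.02)];k=cv2.minAreaRect(r.astype(np.float32));print(len(r),k)
E
```

```text
plate cap 105 [0.5061 0.286  0.1354]
plate cap 111 [0.5062 0.3327 0.1354]
plate cap 121 [0.5071 0.3793 0.1357]
scene 108 [0.3873 0.3164 0.0829] 0.08659418004071617
top 137 [0.3867 0.3155 0.0843] 0.0907945286999412
t 34.4 tcp [0.3887 0.3087 0.2023] yaw 93.65 gap -0.003 F [ 0.2 -0.7  0.5] tool z [ 0.001 -0.    -1.   ]
  -> (0.388, 0.3155, 0.1, 94) : [ 0.034 -0.002  0.512] twist -0.0019
  -> (0.388, 0.3155, 0.08, 94) : [ 0.034 -0.002  0.612] twist -0.0019
560 ((-0.1069842129945755, 0.007373735308647156), (0.10017122328281403, 0.2603079378604889), 9.875903129577637)
```

View pics/s5.png

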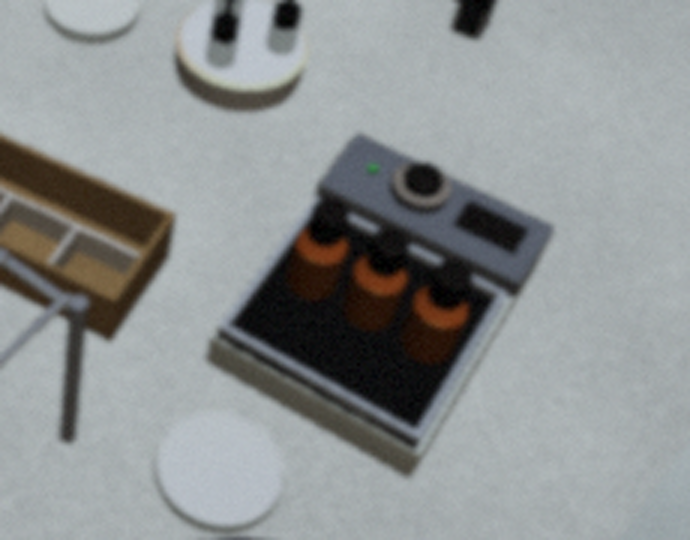

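All three bottles stand on the plate at crop (315,270), (375,295) and (435,325), clear of the rim, and the button is at crop (422,180). Pressing it now.

apply_moves --series "0.034 -0.002 0.25 0 1; 0.034 -0.002 0.45 0 1; 0.034 -0.002 0.52 0 1; 0.034 -0.002 0.54 0 1; 0.034 -0.002 0.56 0 1; 0.034 -0.002 0.57 0 1; 0.034 -0.002 0.58 0 1; 0.034 -0.002 0.58 0 1"

```text
time: 35.25
position: [0.3885, 0.3155, 0.0866]
tcp_rot: [0.685, 0.729, 0.001, 0.0]
wrist_force: [-0.3, -0.8, -0.8]
finger_gap: 0.003
```

apply_moves --series "0 0 0.005 0 1; 0 0 0.01 0 1; 0 0 0.015 0 1; 0 0 0.02 0 1; 0 0 0.02 0 1"

```text
time: 35.75
position: [0.3879, 0.3152, 0.0817]
tcp_rot: [0.685, 0.729, -0.0, -0.0]
wrist_force: [0.1, 0.4, -0.2]
finger_gap: -0.004
```

apply_moves --series "0 0 0.005 0 1; 0 0 0.01 0 1; 0 0 0.015 0 1; 0 0 0.015 0 1; 0 0 0.015 0 1"

```text
time: 36.25
position: [0.388, 0.3153, 0.0789]
tcp_rot: [0.685, 0.729, -0.0, -0.0]
wrist_force: [-0.2, -1.0, -0.8]
finger_gap: -0.001
```

apply_moves --series "0 0 0.005 0 1; 0 0 0.01 0 1; 0 0 0.01 0 1; 0 0 0.01 0 1"

```text
time: 36.65
position: [0.388, 0.3153, 0.0769]
tcp_rot: [0.685, 0.729, -0.0, 0.0]
wrist_force: [0.1, -0.3, -0.4]
finger_gap: 0.007
```

apply_moves --series "0 0 0.005 0 1; 0 0 0.01 0 1; 0 0 0.015 0 1; 0 0 0.015 0 1; 0 0 0.015 0 1"

```text
time: 37.15
position: [0.388, 0.3153, 0.0738]
tcp_rot: [0.685, 0.729, -0.0, 0.0]
wrist_force: [-0.0, -0.2, 0.5]
finger_gap: -0.002
```

```bash
python3 - <<'E'
from h import *
p=shot("scene");save(p,"s6.png",(380,110,540,250),4)
plan()
E
```

```text
t 37.2 tcp [0.388  0.3153 0.0739] yaw 93.57 gap -0.002 F [-0.2 -0.6 -0.7] tool z [-0. -0. -1.]
```

View pics/s6.png

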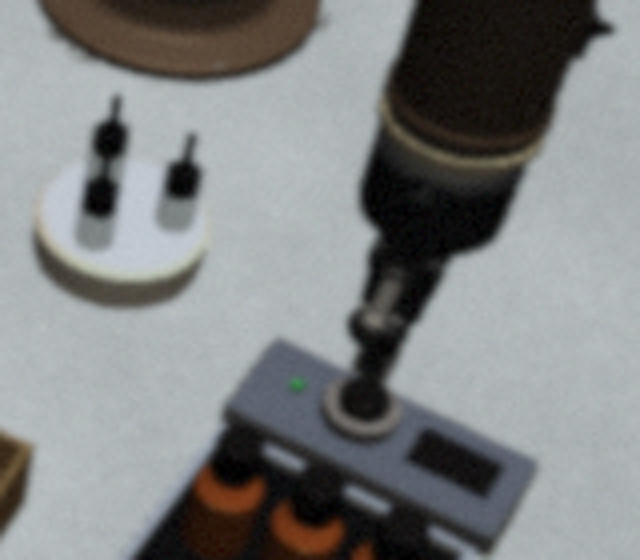

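The finger is centred over the button at crop (362,395) but no force shows yet, so I go on down in small steps.

apply_moves --series "0 0 0.005 0 1; 0 0 0.01 0 1; 0 0 0.01 0 1; 0 0 0.01 0 1"

```text
time: 37.6
position: [0.388, 0.3153, 0.0718]
tcp_rot: [0.685, 0.729, -0.0, -0.0]
wrist_force: [0.0, 0.4, 0.8]
finger_gap: -0.003
```

```bash
python3 - <<'E'
from h import *
plan()
for c in("scene","top"):
    P=shot(c);W=pts(P);im=P["img"].astype(int)
    m=(P["range_z"]>0)&(abs(W[...,0]-.388)<.03)&(abs(W[...,1]-.3155)<.03)&(W[...,2]>.055)&(W[...,2]<.11)
    k=W[m];b=im[m].max(-1);o=np.argsort(k[:,2])
    print(c,[(z,int(((abs(k[:,2]-z)<.002)&(b<80)).sum()),int(((abs(k[:,2]-z)<.002)&(b>=80)).sum())) for z in np.round(np.arange(.056,.11,.004),3)])
E
```

```text
t 37.6 tcp [0.388  0.3153 0.0718] yaw 93.57 gap -0.003 F [0.  0.4 0.8] tool z [-0. -0. -1.]
scene [(np.float64(0.056), 0, 5), (np.float64(0.06), 3, 129), (np.float64(0.064), 19, 96), (np.float64(0.068), 20, 3), (np.float64(0.072), 15, 59), (np.float64(0.076), 15, 36), (np.float64(0.08), 29, 1), (np.float64(0.084), 67, 2), (np.float64(0.088), 5, 0), (np.float64(0.092), 0, 0), (np.float64(0.096), 0, 0), (np.float64(0.1), 1, 0), (np.float64(0.104), 3, 0), (np.float64(0.108), 4, 3)]
top [(np.float64(0.056), 0, 1), (np.float64(0.06), 4, 70), (np.float64(0.064), 6, 98), (np.float64(0.068), 3, 20), (np.float64(0.072), 2, 29), (np.float64(0.076), 7, 57), (np.float64(0.08), 7, 8), (np.float64(0.084), 36, 1), (np.float64(0.088), 14, 1), (np.float64(0.092), 0, 0), (np.float64(0.096), 0, 0), (np.float64(0.1), 0, 0), (np.float64(0.104), 0, 0), (np.float64(0.108), 0, 0)]
```

```bash
python3 - <<'E'
from h import *
P=shot("scene");W=pts(P)
m=(P["range_z"]>0)&(abs(W[...,0]-.388)<.1)&(abs(W[...,1]-.3155)<.1)
for z in np.arange(.08,.2,.01):
    k=W[m&(abs(W[...,2]-z)<.005)&((W[...,2]>.09)|(abs(W[...,0]-.388)<.03))]
    k=k[k[:,0]<.46]
    if len(k): print(round(z,3),len(k),np.median(k,0).round(3),k.min(0).round(3),k.max(0).round(3))
print([np.round(proj(P,(.388,.3155,z))) for z in(.072,.085,.1,.15)])
u,v=[int(a) for a in proj(P,(.388,.3155,.085))]
print(W[v-14:v+3,u,:].round(3)); print(P["range_z"][v-14:v+3,u])
E
```

```text
0.08 114 [0.39  0.318 0.082] [0.372 0.296 0.075] [0.407 0.335 0.085]
0.09 12 [0.389 0.316 0.085] [0.378 0.303 0.085] [0.398 0.323 0.088]
0.1 4 [0.394 0.311 0.104] [0.392 0.305 0.104] [0.394 0.318 0.104]
0.11 22 [0.395 0.318 0.113] [0.39  0.304 0.106] [0.4   0.326 0.115]
0.12 31 [0.399 0.317 0.121] [0.38  0.305 0.115] [0.403 0.326 0.125]
0.13 18 [0.401 0.317 0.129] [0.381 0.31  0.126] [0.403 0.326 0.134]
0.14 1 [0.379 0.326 0.143] [0.379 0.326 0.143] [0.379 0.326 0.143]
0.15 13 [0.415 0.327 0.152] [0.393 0.313 0.146] [0.42  0.329 0.155]
0.16 12 [0.412 0.325 0.158] [0.399 0.304 0.156] [0.427 0.329 0.164]
0.17 46 [0.403 0.324 0.17 ] [0.383 0.299 0.165] [0.437 0.331 0.175]
0.18 30 [0.406 0.322 0.179] [0.394 0.3   0.175] [0.445 0.333 0.185]
0.19 78 [0.442 0.321 0.191] [0.397 0.299 0.185] [0.451 0.333 0.195]
[array([470., 212.]), array([471., 208.]), array([473., 204.]), array([478., 189.])]
[[0.448 0.317 0.188]
 [0.437 0.315 0.174]
 [0.42  0.313 0.153]
 [0.401 0.31  0.132]
 [0.4   0.31  0.128]
 [0.401 0.311 0.126]
 [0.4   0.312 0.122]
 [0.4   0.312 0.119]
 [0.4   0.313 0.116]
 [0.4   0.314 0.113]
 [0.394 0.314 0.104]
 [0.378 0.311 0.084]
 [0.38  0.312 0.083]
 [0.384 0.314 0.084]
 [0.386 0.315 0.083]
 [0.39  0.316 0.084]
 [0.394 0.318 0.086]]
[0.9767577  0.99305767 1.0189726  1.0463115  1.0487871  1.0501678
 1.0526198  1.0555732  1.0569335  1.0583423  1.068705   1.0932809
 1.0929756  1.089187   1.088514   1.0844163  1.0808233 ]
```

Camera depth shows the real fingertip at about z=0.10 while the TCP reads 0.072. The tip is about 28 mm higher than reported, which also explains the first missed grip. I keep stepping down until there is contact.

apply_moves --series "0 0 0.02 0 1; 0 0 0.04 0 1; 0 0 0.06 0 1; 0 0 0.06 0 1; 0 0 0.06 0 1"

```text
time: 38.25
position: [0.3879, 0.3152, 0.0597]
tcp_rot: [0.685, 0.729, -0.0, -0.0]
wrist_force: [0.3, 0.8, -0.3]
finger_gap: -0.001
```

apply_moves --series "0 0 0.005 0 1; 0 0 0.01 0 1; 0 0 0.015 0 1; 0 0 0.015 0 1; 0 0 0.015 0 1"

```text
time: 38.75
position: [0.388, 0.3153, 0.0569]
tcp_rot: [0.685, 0.729, 0.0, 0.0]
wrist_force: [0.6, -0.4, 1.0]
finger_gap: -0.0
```

apply_moves --series "0 0 0.005 0 1; 0 0 0.01 0 1; 0 0 0.015 0 1; 0 0 0.015 0 1; 0 0 0.015 0 1"

```text
time: 39.25
position: [0.388, 0.3153, 0.0538]
tcp_rot: [0.685, 0.729, -0.0, -0.0]
wrist_force: [-0.7, -0.6, 0.1]
finger_gap: -0.002
```

```bash
python3 - <<'E'
from h import *
P=shot("scene");W=pts(P);plan()
u,v=[int(a) for a in proj(P,(.388,.3155,.085))]
print(W[v-10:v+3,u,:].round(3))
E
```

```text
t 39.3 tcp [0.388  0.3153 0.0539] yaw 93.57 gap 0.0 F [ 0.4 -0.5  0.2] tool z [-0.  0. -1.]
[[0.447 0.32  0.176]
 [0.449 0.321 0.175]
 [0.447 0.321 0.171]
 [0.436 0.319 0.156]
 [0.419 0.317 0.136]
 [0.399 0.314 0.112]
 [0.404 0.315 0.114]
 [0.4   0.315 0.108]
 [0.4   0.316 0.104]
 [0.397 0.316 0.098]
 [0.4   0.318 0.098]
 [0.398 0.318 0.093]
 [0.396 0.318 0.088]]
```

apply_moves --series "0 0 0.005 0 1; 0 0 0.01 0 1; 0 0 0.015 0 1; 0 0 0.015 0 1; 0 0 0.015 0 1"

```text
time: 39.8
position: [0.3881, 0.3153, 0.051]
tcp_rot: [0.685, 0.729, 0.0, 0.0]
wrist_force: [0.7, -0.4, 2.7]
finger_gap: 0.001
```

apply_moves --series "0 0 0.005 0 1; 0 0 0.01 0 1; 0 0 0.01 0 1; 0 0 0.01 0 1"

```text
time: 40.2
position: [0.3881, 0.3154, 0.0489]
tcp_rot: [0.685, 0.729, 0.0, 0.0]
wrist_force: [-0.7, -0.3, 3.5]
finger_gap: 0.001
```

apply_moves --series "0 0 0.005 0 1; 0 0 0.01 0 1; 0 0 0.01 0 1; 0 0 0.01 0 1"

```text
time: 40.6
position: [0.3881, 0.3154, 0.0469]
tcp_rot: [0.685, 0.729, 0.0, 0.0]
wrist_force: [0.2, -0.9, 4.7]
finger_gap: -0.0
```

apply_moves --series "0 0 0.005 0 1; 0 0 0.01 0 1; 0 0 0.01 0 1; 0 0 0.01 0 1"

```text
time: 41.0
position: [0.3882, 0.3154, 0.0462]
tcp_rot: [0.685, 0.729, 0.0, 0.001]
wrist_force: [-3.9, -4.7, 21.0]
finger_gap: 0.001
```

Bottomed at 21 N, so the button is fully down. Holding for over three seconds, then releasing.

apply_moves --series "0 0 -0.002 0 1; 0 0 -0.002 0 1; 0 0 -0.002 0 1; 0 0 -0.002 0 1; 0 0 -0.002 0 1; 0 0 -0.002 0 1; 0 0 -0.002 0 1; 0 0 -0.002 0 1"

```text
time: 41.8
position: [0.3882, 0.3154, 0.0463]
tcp_rot: [0.685, 0.729, 0.0, 0.0]
wrist_force: [-2.8, -3.2, 16.7]
finger_gap: 0.002
```

apply_moves --series "0 0 0 0 1; 0 0 0 0 1; 0 0 0 0 1; 0 0 0 0 1; 0 0 0 0 1; 0 0 0 0 1; 0 0 0 0 1; 0 0 0 0 1"

```text
time: 42.6
position: [0.3882, 0.3154, 0.0463]
tcp_rot: [0.685, 0.729, 0.0, 0.0]
wrist_force: [-2.5, -3.7, 16.7]
finger_gap: 0.001
```

apply_moves --series "0 0 0 0 1; 0 0 0 0 1; 0 0 0 0 1; 0 0 0 0 1; 0 0 0 0 1; 0 0 0 0 1; 0 0 0 0 1; 0 0 0 0 1"

```text
time: 43.4
position: [0.3882, 0.3154, 0.0463]
tcp_rot: [0.685, 0.729, 0.0, 0.0]
wrist_force: [-2.6, -2.8, 15.4]
finger_gap: 0.002
```

apply_moves --series "0 0 0 0 1; 0 0 0 0 1; 0 0 0 0 1; 0 0 0 0 1; 0 0 0 0 1; 0 0 0 0 1; 0 0 0 0 1; 0 0 0 0 1"

```text
time: 44.2
position: [0.3882, 0.3154, 0.0463]
tcp_rot: [0.685, 0.729, 0.0, 0.0]
wrist_force: [-3.8, -2.8, 16.9]
finger_gap: 0.001
```

apply_moves --series "0 0 0 0 1; 0 0 0 0 1; 0 0 0 0 1; 0 0 -0.1 0 1; 0 0 -0.25 0 1; 0 0 -0.5 0 1; 0 0 -0.75 0 1; 0 0 -0.75 0 0"

```text
time: 45.0
position: [0.3902, 0.318, 0.2011]
tcp_rot: [0.685, 0.729, 0.005, 0.001]
wrist_force: [0.3, 0.9, 0.4]
finger_gap: 0.157
```

```bash
python3 - <<'E'
from h import *
p=amber();save(p,"s7.png",s=1.25)
for c in("scene","top"):
    q=carton(c)[1];r=w2r(q);r=r[(abs(r[:,1])<.2)&(r[:,0]<0.02)];k=cv2.minAreaRect(r.astype(np.float32));print(c,len(r),k)
    P=shot(c);W=pts(P);x,y,z=W[...,0],W[...,1],W[...,2];v=(P["range_z"]>0)&(abs(x-.47)<.12)&(y<-.18)&(abs(y+.31)<.12)
    q=W[v&(z>.09)&(z<.115)];print(" block",len(q),cv2.minAreaRect(q[:,:2].astype(np.float32)))
    q=W[v&(z>.068)&(z<.092)];l=cv2.fitLine(q[:,:2].astype(np.float32),cv2.DIST_HUBER,0,.01,.01).ravel();print("  rod yaw",np.degrees(np.arctan2(l[1],l[0])))
plan((.45,-.1,.2,12),(.463,-.317,.2,12))
E
```

```text
plate cap 104 [0.5066 0.2861 0.1353]
plate cap 113 [0.5057 0.3323 0.1356]
plate cap 121 [0.5073 0.3794 0.1355]
scene 567 ((-0.1073194295167923, 0.007020235061645508), (0.10094061493873596, 0.2613290846347809), 9.464765548706055)
 block 74 ((0.4334227740764618, -0.33858224749565125), (0.031223954632878304, 0.025211114436388016), 10.81290340423584)
  rod yaw 5.8810935
top 539 ((-0.10834144055843353, 0.006335586309432983), (0.09889283776283264, 0.25808367133140564), 9.790302276611328)
 block 140 ((0.4416685104370117, -0.3375275433063507), (0.045784737914800644, 0.023844778537750244), 12.748576164245605)
  rod yaw 5.7786236
t 45.25 tcp [0.3873 0.3144 0.1938] yaw 93.56 gap 0.596 F [-0.4  0.4  0. ] tool z [-0.002 -0.002 -1.   ]
  -> (0.45, -0.1, 0.2, 12) : [-2.088  0.184 -0.028] twist 0.4531
  -> (0.463, -0.317, 0.2, 12) : [-3.175  0.181 -0.027] twist 0.4531
```

View pics/s7.png

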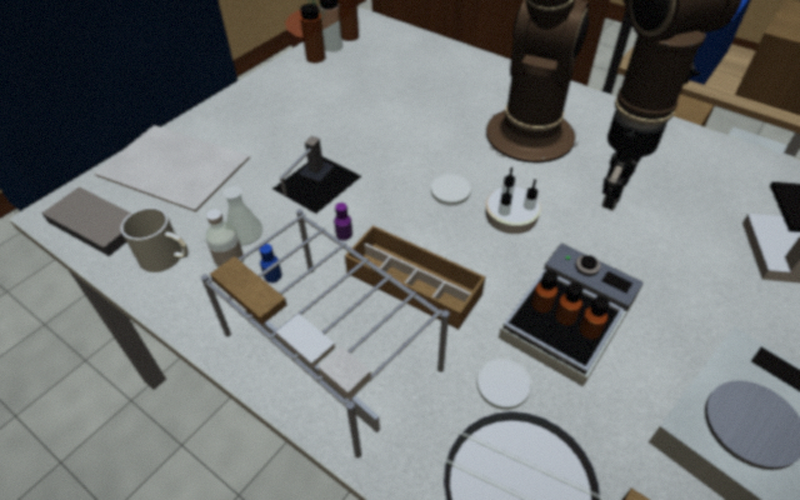

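The bottles stay on the plate and the button is up. The hook has been knocked back on its mat and now stands at (315,155), so I re-measure it while travelling.

apply_moves --series "-0.2 0 -0.05 0.045 0; -0.4 0 -0.05 0.09 0; -0.6 0.05 -0.05 0.135 0; -0.8 0.1 -0.05 0.18 0; -0.95 0.15 -0.05 0.225 0; -0.98 0.18 -0.05 0.27 0; -0.98 0.18 -0.05 0.315 0; -0.98 0.18 -0.05 0.36 0"

```text
time: 46.05
position: [0.4355, 0.1211, 0.2037]
tcp_rot: [0.97, 0.245, -0.002, -0.0]
wrist_force: [-0.4, 1.1, 0.3]
finger_gap: 0.998
```

```bash
python3 - <<'E'
from h import *
for c in("scene","top"):
    P=shot(c);W=pts(P);x,y,z=W[...,0],W[...,1],W[...,2];v=(P["range_z"]>0)&(x<.6)&(x>.38)&(y<-.2)&(y>-.42)
    q=W[v&(z>.092)&(z<.105)&(x<.46)];print(c," block",len(q),cv2.minAreaRect(q[:,:2].astype(np.float32)),q.mean(0))
    q=W[v&(z>.068)&(z<.092)&(x>.462)];l=cv2.fitLine(q[:,:2].astype(np.float32),cv2.DIST_HUBER,0,.01,.01).ravel();print("  rod",l,np.degrees(np.arctan2(l[1],l[0])),q.max(0))
    q=W[v&(z>.009)&(z<.018)&(x<.48)];print(" foot",cv2.minAreaRect(q[:,:2].astype(np.float32)))
plan((.44,-.2,.19,8),(.4335,-.3385,.15,8))
E
```

```text
scene  block 70 ((0.43376004695892334, -0.33936721086502075), (0.033126767724752426, 0.02489066869020462), 9.426098823547363) [ 0.43537635 -0.33792336  0.0969745 ]
  rod [ 0.98727393  0.15902886  0.5246406  -0.32416064] 9.150532 [ 0.56186794 -0.31430005  0.08699907]
 foot ((0.4334461987018585, -0.3375248908996582), (0.06877794116735458, 0.05941195413470268), 5.511784076690674)
top  block 134 ((0.43390512466430664, -0.34005284309387207), (0.029673054814338684, 0.025074144825339317), 7.12186861038208) [ 0.43367826 -0.33925803  0.09833326]
  rod [ 0.98517334  0.1715619   0.5187936  -0.32580683] 9.878643 [ 0.55881035 -0.31646218  0.09104174]
 foot ((0.435610830783844, -0.30969059467315674), (0.09785037487745285, 0.12039609998464584), 7.205590724945068)
t 46.15 tcp [0.4354 0.1216 0.2039] yaw 28.64 gap 1.0 F [ 0.7  0.6 -0.3] tool z [-0.003 -0.001 -1.   ]
  -> (0.44, -0.2, 0.19, 8) : [-0.75   1.422  0.07 ] twist 0.1147
  -> (0.4335, -0.3385, 0.15, 8) : [-1.11   2.015  0.271] twist 0.1147
```

apply_moves --series "-0.12 0.22 0 0.045 0; -0.23 0.43 0 0.09 0; -0.34 0.64 0 0.106 0; -0.44 0.83 0 0.106 0; -0.53 0.99 0 0.106 0; -0.53 0.99 0 0.106 0; -0.53 0.99 0 0.106 0"

```text
time: 46.85
position: [0.4379, -0.1029, 0.2044]
tcp_rot: [0.996, 0.085, -0.001, -0.0]
wrist_force: [0.5, 1.3, -0.0]
finger_gap: 0.998
```

```bash
python3 - <<'E'
from h import *
plan((.434,-.339,.14,9.3))
E
```

```text
t 46.85 tcp [ 0.4379 -0.1029  0.2044] yaw 9.78 gap 0.998 F [ 0.5  1.3 -0. ] tool z [-0.002  0.001 -1.   ]
  -> (0.434, -0.339, 0.14, 9.3) : [-0.219  1.16   0.322] twist 0.0027
```

apply_moves --series "-0.05 0.25 0 0.0027 0; -0.1 0.5 0 0.0027 0; -0.14 0.75 0.1 0.0027 0; -0.18 0.98 0.2 0.0027 0; -0.219 0.99 0.28 0.0027 0; -0.219 0.99 0.28 0.0027 0; -0.219 0.99 0.28 0.0027 0"

```text
time: 47.55
position: [0.4293, -0.3031, 0.149]
tcp_rot: [0.997, 0.082, -0.0, -0.001]
wrist_force: [1.0, 0.8, 0.8]
finger_gap: 0.997
```

```bash
python3 - <<'E'
from h import *
plan((.434,-.339,.14,9.3),(.434,-.339,.04,9.3))
E
```

```text
t 47.55 tcp [ 0.4293 -0.3031  0.149 ] yaw 9.39 gap 0.997 F [1.  0.8 0.8] tool z [-0.001  0.002 -1.   ]
  -> (0.434, -0.339, 0.14, 9.3) : [-0.006  0.181  0.045] twist 0.0005
  -> (0.434, -0.339, 0.04, 9.3) : [-0.006  0.182  0.545] twist 0.0005
```

apply_moves --series "-0.006 0.1 0 0 0; -0.006 0.18 0 0 0; -0.006 0.182 0 0 0; -0.006 0.182 0 0 0; -0.006 0.182 0.2 0 0; -0.006 0.182 0.4 0 0; -0.006 0.182 0.545 0 0; -0.006 0.182 0.545 0 0"

```text
time: 48.35
position: [0.4312, -0.3384, 0.037]
tcp_rot: [0.997, 0.081, -0.003, -0.002]
wrist_force: [-0.3, 0.3, 0.0]
finger_gap: 1.003
```

apply_moves --series "0 0 0 0 1; 0 0 0 0 1; 0 0 0 0 1; 0 0 0 0 1; 0 0 0 0 1; 0 0 0 0 1; 0 0 0 0 1; 0 0 0 0 1"

```text
time: 49.15
position: [0.4339, -0.3414, 0.0416]
tcp_rot: [0.997, 0.08, 0.001, 0.0]
wrist_force: [-0.9, 1.7, 7.5]
finger_gap: 0.267
```

apply_moves --series "0 0 0 0 1; 0 0 -0.15 0 1; 0 0 -0.35 0 1; 0 0 -0.55 0 1; 0 0 -0.55 0 1; 0 0 -0.55 0 1"

```text
time: 49.75
position: [0.4333, -0.3414, 0.1509]
tcp_rot: [0.997, 0.08, 0.001, 0.0]
wrist_force: [-0.0, 1.1, -4.3]
finger_gap: 0.267
```

```bash
python3 - <<'E'
from h import *
for c in("scene","top"):
    q=carton(c)[1];r=w2r(q);r=r[(abs(r[:,1])<.2)&(r[:,0]<0.02)];k=cv2.minAreaRect(r.astype(np.float32));print(c,len(r),k)
P=shot("scene");W=pts(P);t=env.sense()["position"];x,y,z=W[...,0],W[...,1],W[...,2]
q=W[(P["range_z"]>0)&(x>t[0]+.03)&(x<t[0]+.14)&(abs(y-t[1]-.015)<.04)&(abs(z-t[2]-.045)<.02)]
print("rod",len(q),cv2.fitLine(q[:,:2].astype(np.float32),cv2.DIST_HUBER,0,.01,.01).ravel(),q.max(0),np.median(q[:,2]),np.polyfit(q[:,0],q[:,2],1))
plan((.43,-.17,.15,0),(*r2w(-.31,.0),.15,-5.6))
E
```

```text
scene 552 ((-0.10672406852245331, 0.00776335597038269), (0.10198713839054108, 0.259951651096344), 9.651843070983887)
top 551 ((-0.10833604633808136, 0.006371781229972839), (0.09904713928699493, 0.258400559425354), 9.697431564331055)
rod 108 [ 0.9881871   0.15325227  0.5143164  -0.32513416] [ 0.55720049 -0.31641764  0.19379672] 0.18970248471974904 [-0.04822861  0.21390359]
t 49.9 tcp [ 0.4321 -0.3405  0.1485] yaw 9.2 gap 0.272 F [-0.8 -0.2 -3.6] tool z [-0.003  0.002 -1.   ]
  -> (0.43, -0.17, 0.15, 0) : [ 0.126 -0.843 -0.006] twist 0.0511
  -> (np.float64(0.36997950600563234), np.float64(0.056450698925336336), 0.15, -5.6) : [ 0.011 -2.009 -0.003] twist 0.0822
```

apply_moves --series "0.02 -0.22 0 0.02 1; 0.03 -0.44 0 0.04 1; 0.02 -0.66 0 0.06 1; 0.01 -0.86 0 0.0822 1; 0 -0.98 0 0.0822 1; 0 -0.98 0 0.0822 1; 0 -0.98 0 0.0822 1"

```text
time: 50.6
position: [0.4015, -0.1476, 0.1495]
tcp_rot: [0.999, -0.048, -0.001, -0.0]
wrist_force: [-0.5, 0.7, -3.4]
finger_gap: 0.264
```

```bash
python3 - <<'E'
from h import *
plan((*r2w(-.31,.012),.15,-5.6),(*r2w(-.31,.012),.0435,-5.6))
E
```

```text
t 50.6 tcp [ 0.4015 -0.1476  0.1495] yaw -5.52 gap 0.264 F [-0.5  0.7 -3.4] tool z [-0.001  0.    -1.   ]
  -> (np.float64(0.37115050080274214), np.float64(0.0683934277251183), 0.15, -5.6) : [-0.255 -1.061 -0.002] twist 0.0005
  -> (np.float64(0.37115050080274214), np.float64(0.0683934277251183), 0.0435, -5.6) : [-0.254 -1.061  0.531] twist 0.0005
```

apply_moves --series "-0.06 -0.24 0 0 1; -0.12 -0.48 0 0 1; -0.18 -0.72 0 0 1; -0.25 -0.95 0 0 1; -0.255 -0.99 0 0 1; -0.255 -0.99 0.1 0 1; -0.255 -0.99 0.1 0 1; -0.255 -0.99 0.1 0 1"

```text
time: 51.4
position: [0.3704, 0.0531, 0.13]
tcp_rot: [0.999, -0.05, -0.001, 0.0]
wrist_force: [-0.2, -0.1, -3.6]
finger_gap: 0.264
```

```bash
python3 - <<'E'
from h import *
plan((*r2w(-.31,.012),.0435,-5.6),(*r2w(-.28,.012),.0435,-5.6))
E
```

```text
t 51.4 tcp [0.3704 0.0531 0.13  ] yaw -5.7 gap 0.264 F [-0.2 -0.1 -3.6] tool z [-0.002 -0.    -1.   ]
  -> (np.float64(0.37115050080274214), np.float64(0.0683934277251183), 0.0435, -5.6) : [-0.003 -0.077  0.432] twist -0.0005
  -> (np.float64(0.40100732280219703), np.float64(0.06546594073234382), 0.0435, -5.6) : [ 0.147 -0.077  0.432] twist -0.0005
```

apply_moves --series "0 -0.077 0.2 0 1; 0 -0.077 0.4 0 1; 0 -0.077 0.432 0 1; 0 -0.077 0.432 0 1; 0.06 -0.077 0.432 0 1; 0.12 -0.077 0.432 0 1; 0.18 -0.077 0.432 0 1; 0.24 -0.077 0.432 0 1"

```text
time: 52.2
position: [0.4209, 0.0645, 0.0444]
tcp_rot: [0.999, -0.049, 0.0, 0.0]
wrist_force: [-1.7, 0.3, -2.7]
finger_gap: 0.267
```

apply_moves --series "0.05 0 0 0 1; 0.1 0 0 0 1; 0.15 0 0 0 1; 0.15 0 0 0 1"

```text
time: 52.6
position: [0.4516, 0.0619, 0.044]
tcp_rot: [0.999, -0.049, 0.001, -0.0]
wrist_force: [0.5, -0.9, -3.7]
finger_gap: 0.272
```

```bash
python3 - <<'E'
from h import *
q=carton("scene")[1];r=w2r(q);r=r[(abs(r[:,1])<.2)&(r[:,0]<0.09)];k=cv2.minAreaRect(r.astype(np.float32));print(len(r),k)
plan((*r2w(-.20,.012),.0435,-5.6),(*r2w(-.113,.012),.0435,-5.6));print(w2r(env.sense()["position"]))
E
```

```text
612 ((-0.04900240898132324, 0.006755515933036804), (0.10033741593360901, 0.26066505908966064), 7.7452263832092285)
t 52.65 tcp [0.4506 0.0619 0.0438] yaw -5.62 gap 0.269 F [ 0.2  0.  -4. ] tool z [ 0.001  0.    -1.   ]
  -> (np.float64(0.48062551480074356), np.float64(0.057659308751611876), 0.0435, -5.6) : [0.152 0.007 0.002] twist -0.0001
  -> (np.float64(0.5672102985991628), np.float64(0.04916959647256587), 0.0435, -5.6) : [0.587 0.006 0.002] twist -0.0001
[-0.23032156  0.01331767]
```

apply_moves --series "0.05 0 0 0 1; 0.1 0 0 0 1; 0.15 0 0 0 1; 0.2 0 0 0 1; 0.25 0 0 0 1; 0.3 0 0 0 1; 0.35 0 0 0 1; 0.35 0 0 0 1"

```text
time: 53.45
position: [0.5214, 0.0549, 0.044]
tcp_rot: [0.999, -0.049, 0.001, -0.0]
wrist_force: [-0.5, 0.3, -3.2]
finger_gap: 0.267
```

apply_moves --series "0.05 0 0 0 1; 0.1 0 0 0 1; 0.15 0 0 0 1; 0.2 0 0 0 1; 0.23 0 0 0 1; 0.23 0 0 0 1; 0.23 0 0 0 1"

```text
time: 54.15
position: [0.5653, 0.0506, 0.0439]
tcp_rot: [0.999, -0.049, 0.0, -0.0]
wrist_force: [-0.1, 0.4, -2.9]
finger_gap: 0.271
```

```bash
python3 - <<'E'
from h import *
q=carton("scene")[1];r=w2r(q);r=r[(abs(r[:,1])<.2)&(r[:,0]<0.14)];k=cv2.minAreaRect(r.astype(np.float32));print(len(r),k)
plan();print(w2r(env.sense()["position"]))
E
```

```text
554 ((0.06405852735042572, 0.0019104182720184326), (0.10310125350952148, 0.26204296946525574), 2.918187141418457)
t 54.2 tcp [0.565  0.0506 0.0439] yaw -5.6 gap 0.272 F [-0.4  0.1 -3.7] tool z [ 0.  0. -1.]
[-0.11531703  0.01321141]
```

apply_moves --series "-0.2 0 0 0 1; -0.4 0 -0.1 0 1; -0.55 0 -0.3 0 1; -0.6 0 -0.5 0 1; -0.65 0.2 -0.52 -0.02 1; -0.65 0.45 -0.52 -0.04 1; -0.65 0.7 -0.52 -0.06 1; -0.65 0.95 -0.52 -0.08 1"

```text
time: 55.0
position: [0.4167, -0.1275, 0.1486]
tcp_rot: [0.997, 0.079, 0.001, 0.0]
wrist_force: [2.0, -0.4, -3.3]
finger_gap: 0.269
```

```bash
python3 - <<'E'
from h import *
plan((.457,-.317,.15,10),(.457,-.317,.0425,10))
E
```

```text
t 55.0 tcp [ 0.4167 -0.1275  0.1486] yaw 9.01 gap 0.269 F [ 2.  -0.4 -3.3] tool z [ 0.002 -0.001 -1.   ]
  -> (0.457, -0.317, 0.15, 10) : [ 0.051  0.968 -0.006] twist -0.0055
  -> (0.457, -0.317, 0.0425, 10) : [0.05  0.967 0.532] twist -0.0055
```

apply_moves --series "0.02 0.25 0 0 1; 0.03 0.5 0 0 1; 0.05 0.75 0 0 1; 0.05 0.967 0 0 1; 0.05 0.967 0 0 1; 0.05 0.967 0 0 1; 0.05 0.967 0.2 0 1; 0.05 0.967 0.4 0 1"

```text
time: 55.8
position: [0.4579, -0.3143, 0.0684]
tcp_rot: [0.997, 0.078, 0.002, 0.001]
wrist_force: [0.7, -0.6, -4.0]
finger_gap: 0.268
```

```bash
python3 - <<'E'
from h import *
plan((.457,-.317,.042,9))
E
```

```text
t 55.8 tcp [ 0.4579 -0.3143  0.0684] yaw 8.9 gap 0.268 F [ 0.7 -0.6 -4. ] tool z [ 0.004 -0.001 -1.   ]
  -> (0.457, -0.317, 0.042, 9) : [-0.007  0.012  0.132] twist -0.0005
```

apply_moves --series "0 0.01 0.07 0 1; 0 0.01 0.12 0 1; 0 0.01 0.132 0 1; 0 0.01 0.132 0 1; 0 0.01 0.132 0 1; 0 0.01 0.132 0 0.4; 0 0.01 0.132 0 0; 0 0.01 0.132 0 0"

```text
time: 56.6
position: [0.4574, -0.3178, 0.0422]
tcp_rot: [0.997, 0.077, 0.001, 0.0]
wrist_force: [-0.8, -0.2, -0.8]
finger_gap: 0.768
```

apply_moves --series "0 0 0 0 0; 0 0 0 0 0; 0 0 0 0 0; 0 0 -0.2 0 0; 0 0 -0.45 0 0; 0 0 -0.7 0 0; -0.2 0 -0.75 0 0; -0.4 0 -0.75 0 0"

```text
time: 57.4
position: [0.379, -0.3303, 0.1941]
tcp_rot: [0.997, 0.078, 0.002, 0.002]
wrist_force: [-1.3, 0.0, -0.3]
finger_gap: 1.002
```

apply_moves --series "0 0 0 0 0; 0 0 0 0 0; 0 0 0 0 0; 0 0 0 0 0; 0 0 0 0 0; 0 0 0 0 0; 0 0 0 0 0; 0 0 0 0 0"

```text
time: 58.2
position: [0.378, -0.3296, 0.1914]
tcp_rot: [0.997, 0.077, -0.0, -0.0]
wrist_force: [0.4, 0.0, 0.1]
finger_gap: 1.003
```

```bash
python3 - <<'E'
from h import *
p=amber();save(p,"s8.png",s=1.25)
q=carton("scene")[1];r=w2r(q);r=r[(abs(r[:,1])<.2)&(r[:,0]<0.125)];print("carton",cv2.minAreaRect(r.astype(np.float32)))
for c in("scene","top"):
    P=shot(c);W=pts(P);x,y,z=W[...,0],W[...,1],W[...,2];v=(P["range_z"]>0)&(x<.6)&(x>.38)&(y<-.2)&(y>-.42)
    q=W[v&(z>.092)&(z<.105)&(x<.49)]
    if len(q): print(c,"block",len(q),cv2.minAreaRect(q[:,:2].astype(np.float32)),q.mean(0),q[:,2].max())
for n in("petri2","flask","reagent"):
    print(n,[(np.round(a["point"],3),round(a["conf"],2)) for a in env.find_in(n,p)[:2]])
plan()
E
```

```text
plate cap 104 [0.5061 0.2859 0.1356]
plate cap 110 [0.5056 0.3324 0.136 ]
plate cap 121 [0.5074 0.3792 0.1351]
carton ((0.06532787531614304, 0.0024915188550949097), (0.1005149632692337, 0.2621127665042877), 2.6357078552246094)
scene block 75 ((0.46001145243644714, -0.31573548913002014), (0.029995331540703773, 0.024617208167910576), 7.952916622161865) [ 0.46033068 -0.31506593  0.09704403] 0.10102050636211923
top block 131 ((0.4592805504798889, -0.3168097734451294), (0.029321495443582535, 0.02518373914062977), 4.708389759063721) [ 0.45884253 -0.31580289  0.09801151] 0.1036315459007342
petri2 [(array([0.672, 0.306, 0.019]), 0.9)]
flask [(array([ 0.676, -0.312,  0.055]), 0.78), (array([ 0.472, -0.305,  0.044]), 0.62)]
reagent [(array([ 0.761, -0.282,  0.091]), 0.93)]
t 58.55 tcp [ 0.3779 -0.3297  0.1915] yaw 8.8 gap 1.004 F [ 0.7  0.3 -0. ] tool z [ 0. -0. -1.]
```

View pics/s8.png

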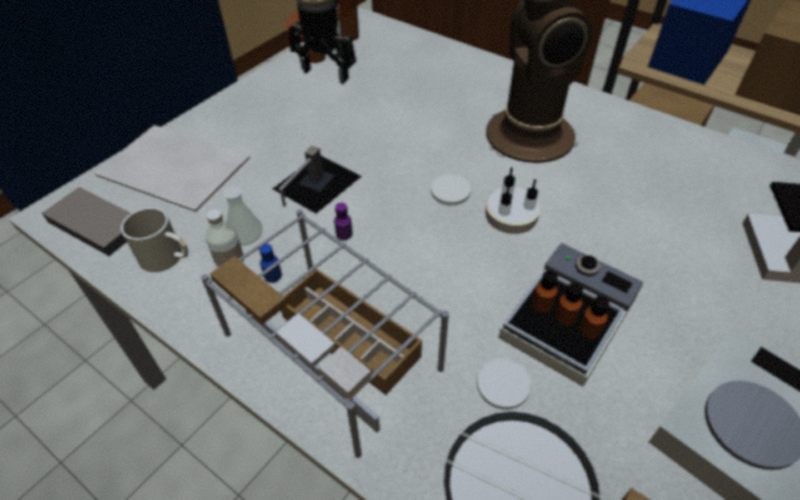

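The picture shows the carton back under the rack at (350,325), the hook on its mat at (315,170), and the bottles on the plate at (545,292), (570,303) and (595,318). The bystanders are unmoved and the arm is clear, so I hand in.

```bash
python3 -c "
from cell import env
print(env.job_done())"
```

```text
the job is handed in; nothing more can be done
None
```

The job is done and handed in at about 58.6 s; no verdict was reported. I hooked the carton out and stood the three amber bottles it held (cell 1 was empty) on the mixer plate. Then I held the button at its stop for about 3.5 s and let it go, pushed the empty carton back with the hook, and stood the hook on its mat.

**Last checks:**
- **Bottles:** all three caps were at the right height (0.135–0.136 m). Their centres lie along y = 0.286, 0.332 and 0.379, within 48 mm of the plate centre.
- **Carton:** its centre is 65 mm inside the rack's mouth, turned about 2.6° from the rack.
- **Hook:** upright, within about 2 mm of the mat centre.
- **Bystanders:** the petri dish, flask and reagent bottle were found within 6 mm of where they started.
- **Button:** I did not measure its final position. It looked released in the picture, with the arm clear of it.

**What went wrong or disagreed:**
- **Grip:** my first grip on a bottle slipped off. I regripped slightly lower with more closing time, and the bottle stayed upright.
- **Tool height:** the camera showed the shut fingertips about 28 mm higher than the TCP reading, so I pressed the button by feel. It bottomed at about 21 N, then held at about 16 N.
- **Hook knock:** the hook was shifted about 4 cm on its mat partway through the run, so I measured it again before picking it up.

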